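Gauge a sleeve on the leaning pin and sort it

TASK

Gauge the spacer sleeve that stands nearer to you: slide it gently down the leaning gauge pin as far as it will go, without forcing it. If it goes fully home on the shoulder, take it off, stand it upright between the two converging guides and push it in until it bears on both; if it stops short of the shoulder, take it off and stand it upright in the open grey tray. Leave the other sleeve, which waits farther back, and everything else on the bench where they are.

Things in the scene. Friction and masses are not known exactly. Their poses are not given: they have to be found in the camera images.
- sleeve_1: Aluminium spacer sleeve, an upright tube: outside 34 mm, length 56 mm, bore 20 mm at both ends, about 70 g. Two look alike outside; one of them has a tight land inside, 24 to 32 mm from either end, that will not pass the pin. The one to gauge is the nearer (x under 0.55 m), which may be either; the other waits at x over 0.68 m. Origin: centre of its underside, z up its axis.
- sleeve_1_center (a point): Middle of sleeve_1 on its axis, 28 mm above its underside.
- sleeve_2: Aluminium spacer sleeve, an upright tube: outside 34 mm, length 56 mm, bore 20 mm at both ends, about 70 g. Two look alike outside; one of them has a tight land inside, 24 to 32 mm from either end, that will not pass the pin. The one to gauge is the nearer (x under 0.55 m), which may be either; the other waits at x over 0.68 m. Origin: centre of its underside, z up its axis.
- sleeve_2_center (a point): Middle of sleeve_2 on its axis, 28 mm above its underside.
- gauge_pin: Steel gauge pin leaning 35 degrees from vertical, tip towards the robot. Origin: on its axis at the face of its shoulder (round collar, 40 mm diameter, 6 mm thick), 58 mm above the bench; z along the pin to the tip, y level. Diameter 16 mm, 45 mm long, the last 5 mm tapering to an 11 mm flat tip. A good sleeve ends on the shoulder, a tight one stops with its lower end 21 mm short.
- gauge: Stand of the pin, does not move: grey base plate 120 x 80 x 12 mm (x by y) with a leaning column of 26 mm diameter up to the shoulder. Origin: centre of the plate's underside; the pin leans to its -x.
- nest: Two fixed black guide rails of slippery plastic on the bench, 16 mm high, 12 mm thick, 95 mm long, converging at 30 degrees either side of the x axis. Origin: on the bench, at the axis of an upright sleeve bearing on both. +x runs from the wide mouth (about 105 mm clear, 57 mm before the origin, towards the robot) to the narrow end. No floor. 45 mm before the origin a sleeve has 22 mm to each rail.
- tray: Open grey plastic tray, fixed, 120 x 120 mm and 25 mm high, walls and floor 3 mm. Origin: centre of its underside; axes along its sides.
- black_case: Small black plastic case, 52 x 80 x 36 mm; a bystander to be left alone; origin at the centre of its underside.
- flux_jar: Jar with a green lid, 42 mm diameter, 37 mm high; a bystander to be left alone; origin at the centre of its underside.
- transformer: Small transformer, 52 x 42 x 36 mm; a bystander to be left alone; origin at the centre of its underside.
Mind the look-alikes: they are no part of the job. What is shaped like the tray but yellow is not meant.

How it is judged:
By the outcome, as a careful person would: the job done as asked, in the order asked, and still so for the second after the job is handed in, with the robot touching nothing.
It also fails if it takes over 51 s, if anything falls off the work surface, if the arm or the gripper's body presses on something with over 40 N, if the wrist force passes 120 N, or if a joint passes its speed limit or range.

ROBOT

A 6-joint arm with a two-finger parallel gripper is mounted at the origin on a cart in front of the work surface, level with it; the furniture and walls round the work are solid. World frame = base frame: x ahead of the robot, y to its left, z up, the work surface at z = 0. Lengths are in m, angles in rad, forces in N, time in s.
With the tool pointing down it reaches from about 0.425 to 0.95 m from the base axis. Payload 3.5 kg.
Tool frame: the origin (TCP) lies at the very end of the fingers, on their centre line; the grasp point (between the pads) lies 19 mm behind it; z points along the fingers, y is the direction in which the jaws open and shut (so a half turn about z gives the same grasp; the last joint's range is limited). The gripper opens to 85 mm and grips with 20 to 120 N. Pads are 22 mm wide; open, the fingers measure 114 mm over their backs; the gripper's body (76 mm by 85 mm) begins 54 mm behind the grasp point. The pads swing forward as they close: fully open they stand 13 mm farther back than shut.
Start: joints at [1.002, 0.286, 1.577, -0, 1.279, -0.15], TCP at [0.274, 0.617, 0.231] pointing down, gripper open.
Joint ranges: [-2.77, 2.77], [-0.9, 2.22], [0.21, 2.48], [-1.53, 4.67], [0.24, 2.81], [-2.84, 2.84]. Speed limits (rad/s): [2.79, 2.79, 3.14, 3.14, 3.14, 3.14].

INTERFACE

Orientations are given as a unit quaternion [x, y, z, w].
In Python, from plant import get_state, vision, ctrl, cut_out gives the robot as it stands.
- The arm moves only by the tool jog_arm, never from a script. Its argument "commands" is text: rows parted by semicolons, each of 6 numbers parted by spaces: the shift along the world's x, y, z in m, then the turn, a rotation vector about the world's x, y, z in rad. A call has 1 to 20 rows; each row is the pose to reach, as a shift and turn from the pose commanded when the call began; what a row does not reach only later rows make up. A row lasts 1/8 s, in which the tool goes at most 62.5 mm and 10.7 degrees, less where a joint would pass 70% of its speed; a pose out of reach is approached as far as the arm can. A call with a gripper value outside its range is refused whole. "gripper" is the opening in per cent of the stroke, from 0 (shut) to 100 (fully open), set as the call begins (left out, the last holds). The fingers move at their own pace and stop on an object; "grip_force" is the grip in N (left out, the last holds). Time passes only in rows, so rows that repeat a pose let the fingers close. It gives the time, the measured TCP pose, the force and the opening at its end, in the units of the state.
- get_state(): the state, without advancing time (a new reading comes with each control period).
- vision.read_camera(name): name is "side" or "top" or "wrist"; returns a dict with "frame" (420x560x3 uint8, red, green, blue), "z_map" (420x560 float32, m along the optical axis (not along the pixel's ray), 0 where there is no reading), "fx", "fy", "cx", "cy" (pixels), "D" ([k1, k2, p1, p2, k3] as OpenCV has them; the pictures are not rectified), "R" (3x3) and "t" (3): a world point X has camera coordinates R X + t. Camera axes: x right, y down, z forward; pixel columns grow to the right and rows downward; lengths in m; the calibration is good to about 2 mm. A picture is of the moment at which its call begins.
- ctrl.sign_off(): hands the job in, once; it reports no verdict.
Trained networks look in the newest picture that a camera, given by its name, has taken for a name from the list of things; names that differ only in an ending like _2 or _b are one class to them, and where a whole thing is asked for, a point or a joint stands for the part that bears it (a point fixed in the world has none). Each returns a list of dicts, best first, with "conf" (0 to 1); they miss things now and then, are a little off and sometimes report something else, mostly with a low value. They report only what shows in the picture. A call takes as long as a camera call. They do not tell look-alikes from the thing itself.
- cut_out(camera, query): "pixels" (420x560 bool, what is visible of it) and "box" ([centre column, centre row, width, height] in pixels, round what is visible of it).
The state is a dict: "time": time; "qpos": joint angles; "dq": joint speeds; "joint_efforts": joint torques, N m; "eef_pos": TCP position; "tcp_rot": TCP orientation; "contact_force": force on the tool from outside, world axes, zero at the start; "wrist_torque": the same for the moment, N m; "opening": opening from 0.0 (shut) to 1.0 (fully open).
Only numpy, scipy, OpenCV 4.12 (cv2) and the standard library are available. Lean on these libraries where they do the work, as an engineer would, in place of code of your own. Each camera call takes 0.05 s, during which the arm holds its last target.

## Working session

There is one attempt and no reset: what is moved stays moved. The work goes in short steps, Python scripts to look and compute and a tool call to move; the robot and the scene stay as the last step left them, time stands still between calls to the robot, and variables do not carry over. Pictures are saved under pics/ and viewed, and the job is handed in when it is done.

Besides the shell and the picture viewer there is one more tool, called after "Call:" as name(argument=value, ...) on one line, values as JSON. jog_arm: Moves the arm, as the interface text tells. Its arguments: {"type":"object","properties":{"commands":{"type":"string"},"gripper":{"type":"number"},"grip_force":{"type":"number"}},"required":["commands"]}

```bash
ls; mkdir -p pics; cat > h.py <<'E'
import numpy as np, cv2
from plant import get_state, vision, ctrl, cut_out
def cam(n): return vision.read_camera(n)
def save(im,name,scale=1):
    if scale!=1: im=cv2.resize(im,None,fx=scale,fy=scale,interpolation=cv2.INTER_CUBIC)
    cv2.imwrite('pics/'+name,im[:,:,::-1])
def world(c,uv,z=None):
    K=np.array([[c['fx'],0,c['cx']],[0,c['fy'],c['cy']],[0,0,1.]])
    uv=np.asarray(uv,float).reshape(-1,2)
    n=cv2.undistortPoints(uv.reshape(-1,1,2),K,np.array(c['D'],float)).reshape(-1,2)
    if z is None: z=c['z_map'][uv[:,1].astype(int),uv[:,0].astype(int)]
    P=np.c_[n,np.ones(len(n))]*np.asarray(z).reshape(-1,1)
    return (P-np.array(c['t']))@np.array(c['R'])
def cloud(c):
    v,u=np.mgrid[:420,:560]
    W=world(c,np.c_[u.ravel(),v.ravel()]).reshape(420,560,3)
    W[c['z_map']<=0]=np.nan
    return W
def proj(c,P):
    K=np.array([[c['fx'],0,c['cx']],[0,c['fy'],c['cy']],[0,0,1.]])
    return cv2.projectPoints(np.asarray(P,float).reshape(-1,1,3),cv2.Rodrigues(np.array(c['R'],float))[0],np.array(c['t'],float),K,np.array(c['D'],float))[0].reshape(-1,2)
E
python3 - <<'E'
from h import *
import pickle
s=get_state();print(s)
for n in ['top','side','wrist']:
    c=cam(n);save(c['frame'],n+'0.png',1.4);print(n,c['R'],c['t'],c['fx'])
    pickle.dump(c,open(n+'0.pkl','wb'))
    if n=='wrist':continue
    for q in ['sleeve_1','gauge_pin','gauge','nest','tray','black_case','flux_jar','transformer']:
        for d in cut_out(n,q):
            W=cloud(c)[d['pixels']]
            print(n,q,round(d['conf'],2),np.round(d['box']),np.round(np.nanmedian(W,0),3),np.round(np.nanpercentile(W,98,axis=0),3),np.round(np.nanpercentile(W,2,axis=0),3))
print(get_state()['time'])
E
```

```text
pics
{'time': 0.0, 'qpos': array([ 1.00201385e+00,  2.87173546e-01,  1.57818703e+00,  6.09123185e-06,
        1.27861691e+00, -1.49989506e-01]), 'dq': array([-0.00021124, -0.0010316 , -0.00087589, -0.00072413,  0.00026111,
        0.00035015]), 'joint_efforts': array([-4.75488123e-04, -4.05978870e+01, -2.92628431e+01, -2.04720304e-04,
        5.90621246e-03,  5.08745089e-06]), 'eef_pos': array([0.27409694, 0.61611543, 0.22993651]), 'tcp_rot': array([ 2.07870322e-01,  9.78155666e-01, -1.11520830e-03, -4.22100469e-04]), 'contact_force': array([-0.3018646 , -0.47837598, -0.24175984]), 'wrist_torque': array([ 0.02379428, -0.04779777,  0.02202416]), 'opening': 0.998244741725316}
top [[ 0.01345871 -0.99965456  0.02257464]
 [-0.98464469 -0.01717972 -0.17372303]
 [ 0.17405084 -0.01988991 -0.98453578]] [0.23038289 0.65400649 1.21756524] 497.8476652674646
top sleeve_1 0.54 [266. 176.  14.  13.] [0.734 0.251 0.05 ] [0.755 0.267 0.062] [0.718 0.235 0.   ]
top sleeve_1 0.41 [290. 288.  10.  13.] [0.452 0.186 0.054] [0.467 0.204 0.061] [ 0.435  0.168 -0.004]
top gauge_pin 0.51 [329. 204.  15.  18.
[... 1600 characters left out ...]
4.] [0.479 0.626 0.007] [0.54  0.694 0.028] [0.413 0.564 0.002]
side tray 0.61 [300. 264.  62.  48.] [0.506 0.396 0.006] [0.563 0.465 0.027] [0.441 0.34  0.001]
side black_case 0.83 [262. 184.  27.  18.] [0.792 0.001 0.024] [0.826 0.025 0.036] [ 0.774 -0.051  0.002]
side flux_jar 0.8 [236. 246.  17.  22.] [0.681 0.397 0.029] [0.703 0.406 0.04 ] [0.667 0.369 0.005]
side transformer 0.63 [295. 183.  16.  15.] [ 0.698 -0.076  0.032] [ 0.725 -0.056  0.039] [ 0.68  -0.106  0.009]
wrist [[ 4.06945842e-01  9.13452210e-01  3.75796701e-04]
 [ 8.68956212e-01 -3.87249506e-01  3.08144319e-01]
 [ 2.81620636e-01 -1.25071499e-01 -9.51339549e-01]] [-0.67459402 -0.03924756  0.37951932] 363.1651150395774
0.95
```

View pics/top0.png

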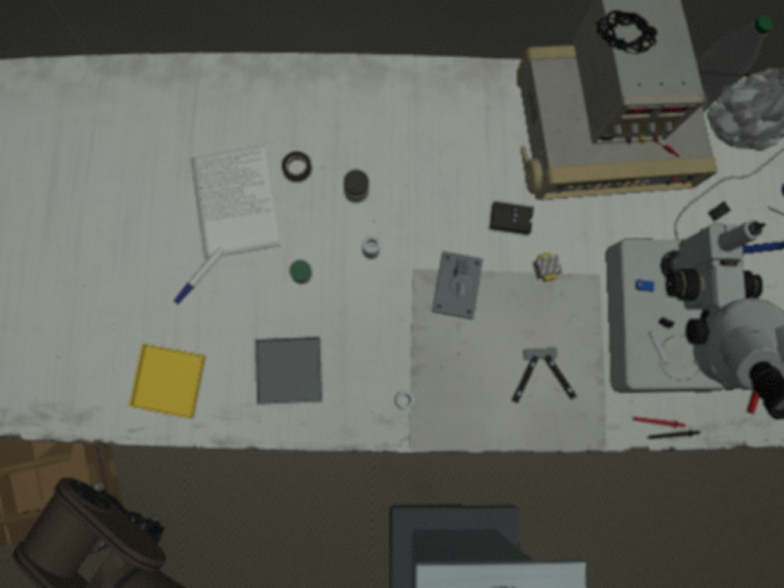

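View pics/side0.png

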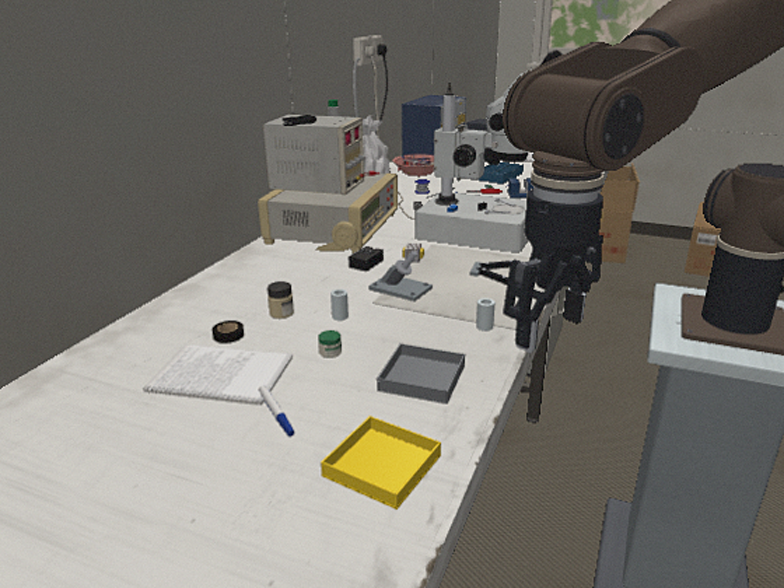

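View pics/wrist0.png

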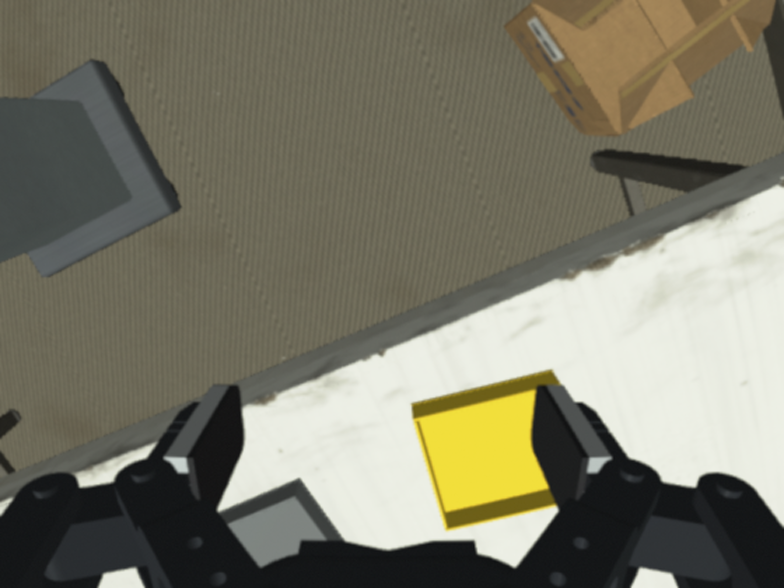

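Candidates for the sleeve to gauge, in native top pixels:
- Near sleeve at (288,286), x≈0.45.
- Far sleeve at (266,176), x≈0.73.
- Brown jar at (254,132), not a sleeve.

I choose (288,286). The grey tray is at (205,266); the yellow one at (118,273) is a decoy. Next I'll do a close crop and precise fits.

```bash
python3 - <<'E'
from h import *
import pickle
ct=pickle.load(open('top0.pkl','rb'));cs=pickle.load(open('side0.pkl','rb'))
Wt,Ws=cloud(ct),cloud(cs)
a=cv2.resize(ct['frame'][255:315,255:330],None,fx=5,fy=5);b=cv2.resize(cs['frame'][200:250,315:390],None,fx=5,fy=5)
save(np.vstack([np.hstack([a[:250],b])]),'crop_sl.png')
a=cv2.resize(ct['frame'][170:235,295:360],None,fx=6,fy=6);b=cv2.resize(cs['frame'][165:230,250:315],None,fx=6,fy=6)
save(np.hstack([a,b]),'crop_g.png')
save(cv2.resize(ct['frame'][240:300,355:425],None,fx=7,fy=7),'crop_n.png')
from scipy.optimize import least_squares
def circ(P,r):
    f=lambda p:np.hypot(P[:,0]-p[0],P[:,1]-p[1])-r
    return least_squares(f,P.mean(0)[:2],loss='soft_l1',f_scale=.002).x
for W,n,(x,y) in [(Wt,'t',(.452,.186)),(Ws,'s',(.452,.186)),(Wt,'t',(.735,.25)),(Ws,'s',(.735,.25))]:
    m=(abs(W[...,0]-x)<.03)&(abs(W[...,1]-y)<.03)
    top=W[m&(W[...,2]>.045)&(W[...,2]<.07)]
    wall=W[m&(W[...,2]>.008)&(W[...,2]<.05)]
    print(n,len(top),top.mean(0).round(4),'bbox',(top.min(0)+top.max(0))/2, len(wall), circ(wall,.017).round(4) if len(wall)>5 else '')
# gauge plate yaw: plate top points z .008-.017
for W,n in [(Wt,'t'),(Ws,'s')]:
    for nm,(x,y),zr,h in [('gauge',(.664,.09),(.008,.018),.09),('tray',(.503,.401),(.0015,.035),.085)]:
        m=(abs(W[...,0]-x)<h)&(abs(W[...,1]-y)<h)&(W[...,2]>zr[0])&(W[...,2]<zr[1])
        P=W[m][:,:2].astype(np.float32)
        print(n,nm,len(P),cv2.minAreaRect(P*1000), np.median(W[m][:,2]))
    m=(abs(W[...,0]-.66)<.08)&(abs(W[...,1]-.09)<.06)&(W[...,2]>.06)
    P=W[m];print('pin pts',len(P));print(P[np.argsort(P[:,2])][::max(1,len(P)//25)].round(4))
E
```

```text
t 99 [0.4511 0.1876 0.0563] bbox [0.45099047 0.18800677 0.05585934] 23 [0.45   0.1887]
s 101 [0.4502 0.1931 0.0534] bbox [0.45056086 0.18926611 0.05278577] 179 [0.4518 0.1877]
t 106 [0.7341 0.2517 0.0561] bbox [0.73519575 0.25117376 0.05430523] 83 [0.731  0.2585]
s 94 [0.7326 0.2572 0.0533] bbox [0.7331576  0.2548956  0.05237472] 159 [0.7349 0.2519]
t gauge 1040 ((654.3119506835938, 86.24348449707031), (170.92681884765625, 160.38755798339844), 88.21551513671875) 0.012724041711411619
t tray 2601 ((503.0690612792969, 401.06048583984375), (169.6936492919922, 169.62689208984375), 0.20594459772109985) 0.004264903601747771
pin pts 153
[[0.6616 0.0707 0.06  ]
 [0.6687 0.1043 0.0608]
 [0.6687 0.1018 0.0613]
 [0.6661 0.0941 0.0616]
 [0.6659 0.0994 0.0625]
 [0.6608 0.079  0.0638]
 [0.676  0.097  0.0643]
 [0.6708 0.0945 0.0646]
 [0.6656 0.0843 0.0654]
 [0.6601 0.0948 0.0663]
 [0.6706 0.0819 0.0666]
 [0.6754 0.0999 0.0672]
 [0.6754 0.0898 0.0682]
 [0.6676 0.0797 0.0689]
 [0.6724 0.0951 0.0695]
 [0.6619 0.0903 0.0707]
 [0.6747 0.0827 0.0724]
 [0.6557 0.0911 0.0766]
 [0.6548 0.0868 0.0817]
 [0.648
[... 511 characters left out ...]
2 ]
 [0.6523 0.0936 0.0632]
 [0.6661 0.0916 0.0635]
 [0.6717 0.0695 0.064 ]
 [0.6684 0.0859 0.0643]
 [0.648  0.0881 0.0649]
 [0.67   0.0979 0.0654]
 [0.6782 0.0939 0.0659]
 [0.6606 0.0971 0.0666]
 [0.6515 0.0955 0.0673]
 [0.6732 0.098  0.0683]
 [0.6755 0.0843 0.0692]
 [0.6574 0.0969 0.0702]
 [0.6537 0.0982 0.0713]
 [0.6438 0.0987 0.073 ]
 [0.656  0.0923 0.0751]
 [0.6458 0.1018 0.0771]
 [0.6473 0.098  0.0786]
 [0.6383 0.0963 0.0793]
 [0.6359 0.0943 0.0821]
 [0.6409 0.0979 0.0828]
 [0.6361 0.0939 0.0851]
 [0.6325 0.0948 0.086 ]
 [0.648  0.096  0.0874]
 [0.6403 0.0995 0.0899]
 [0.6301 0.0928 0.092 ]
 [0.632  0.088  0.0931]
 [0.6338 0.0915 0.0942]
 [0.6408 0.098  0.0956]
 [0.6426 0.0935 0.0968]]
```

View pics/crop_sl.png

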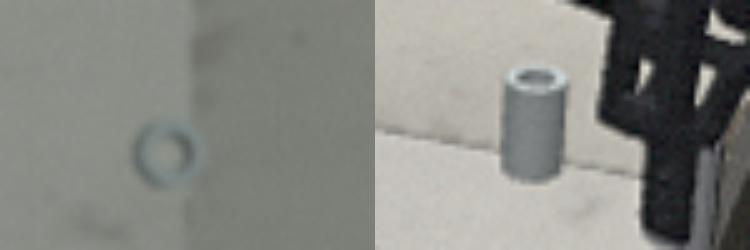

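View pics/crop_g.png

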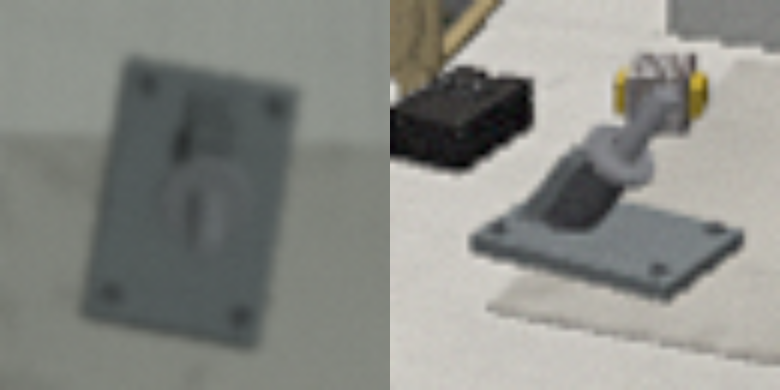

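View pics/crop_n.png

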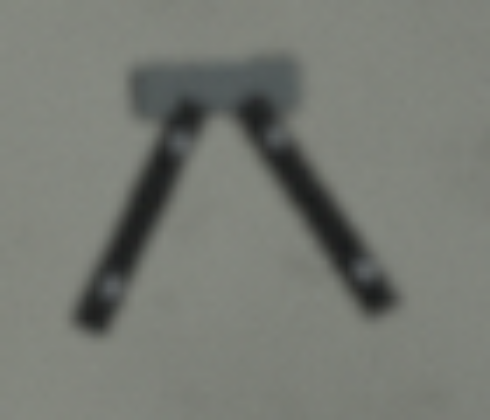

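The crops show the near sleeve as an upright ring at native top px (288,286). The gauge plate is yawed about -10° with the pin leaning towards the robot, and the nest's wide mouth faces the robot. Next I'll get a closer look with the wrist camera.

Call:
jog_arm(commands="0.18 -0.43 -0.03 0 0 0.25;0.18 -0.43 -0.03 0 0 0.25;0.18 -0.43 -0.03 0 0 0.25;0.18 -0.43 -0.03 0 0 0.25;0.18 -0.43 -0.03 0 0 0.25;0.18 -0.43 -0.03 0 0 0.25;0.18 -0.43 -0.03 0 0 0.25;0.18 -0.43 -0.03 0 0 0.25;0.18 -0.43 -0.03 0 0 0.25;0.18 -0.43 -0.03 0 0 0.25;0.18 -0.43 -0.03 0 0 0.25")

```text
time: 2.33
eef_pos: [0.4541, 0.1877, 0.2014]
tcp_rot: [0.083, 0.997, 0.0, 0.0]
contact_force: [0.1, -0.1, -0.1]
opening: 1.0
```

```bash
python3 - <<'E'
from h import *
import pickle
c=cam('wrist');pickle.dump(c,open('wrist1.pkl','wb'));save(c['frame'],'wrist1.png',1.4)
print(get_state()['eef_pos'])
W=cloud(c)
for d in cut_out('wrist','sleeve_1'):
    P=W[d['pixels']];print(d['conf'],d['box'])
    T=P[(P[:,2]>.05)&(P[:,2]<.065)]
    if len(T): 
        print(len(T),np.median(T,0),(T.min(0)+T.max(0))/2,cv2.minEnclosingCircle(T[:,:2].astype(np.float32)*1000))
E
```

```text
[0.45406062 0.18771363 0.2014096 ]
0.83 [365.9, 390.8, 24.7, 25.9]
0.59 [275.8, 184.3, 39.2, 45.6]
890 [0.45095129 0.18687619 0.05509934] [0.4517834  0.1867271  0.05392088] ((451.6800842285156, 186.59237670898438), 17.120519638061523)
```

View pics/wrist1.png

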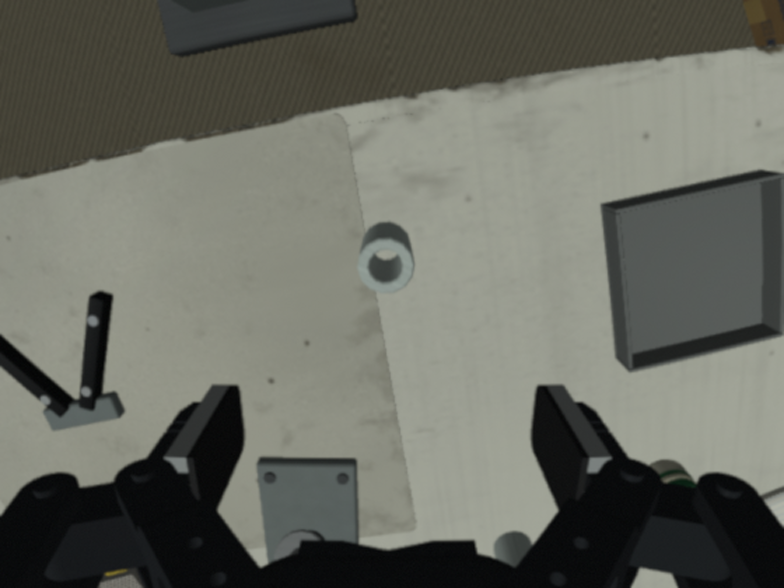

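Call:
jog_arm(commands="0.04 -0.02 0.03 0 0 0;0.10 -0.05 0.03 0 0 0;0.15 -0.09 0.02 0 0 0;0.185 -0.095 0.02 0 0 0;0.185 -0.095 0.02 0 0 0;0.185 -0.095 0.02 0 0 0")

```text
time: 3.18
eef_pos: [0.6388, 0.0925, 0.2209]
tcp_rot: [0.084, 0.996, 0.0, -0.001]
contact_force: [0.7, 0.5, -0.5]
opening: 0.997
```

```bash
python3 - <<'E'
from h import *
import pickle
c=cam('wrist');pickle.dump(c,open('wrist2.pkl','wb'));save(c['frame'],'wrist2.png',1.4)
W=cloud(c)
for q in ['gauge','gauge_pin']:
  for d in cut_out('wrist',q):
    P=W[d['pixels']];print(q,d['conf'],d['box'],np.nanmedian(P,0))
P=W[(W[...,2]>.009)&(W[...,2]<.015)&(abs(W[...,0]-.67)<.08)&(abs(W[...,1]-.09)<.065)]
print(len(P),cv2.minAreaRect(P[:,:2].astype(np.float32)*1000))
E
```

```text
gauge 0.96 [275.4, 202.2, 80.1, 109.2] [0.65714814 0.08790508 0.01159881]
gauge_pin 0.72 [275.6, 210.6, 42.3, 52.2] [0.65966901 0.08850063 0.06408164]
gauge_pin 0.55 [445.8, 246.3, 53.7, 52.2] [0.72897504 0.24649197 0.04390288]
6591 ((670.1280517578125, 85.33738708496094), (79.8041000366211, 118.10262298583984), 80.26959991455078)
```

View pics/wrist2.png

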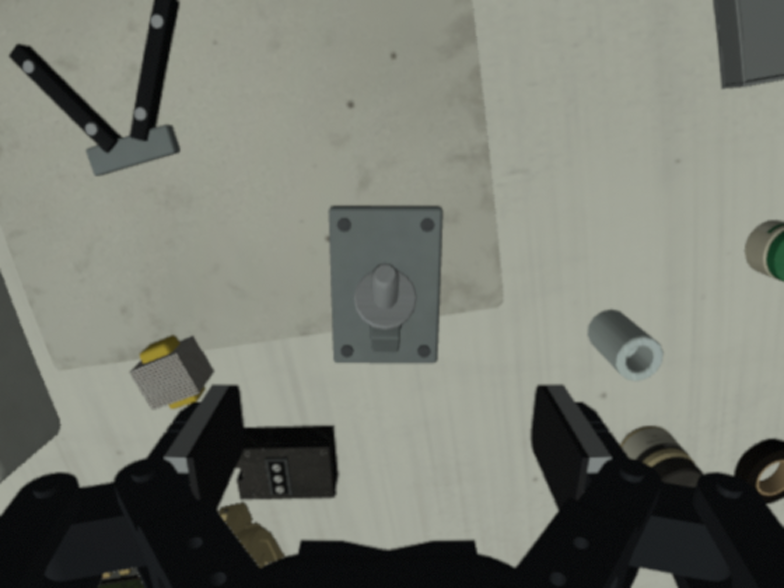

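Call:
jog_arm(commands="-0.02 0 0 -0.025 -0.15 0;-0.035 0.005 0 -0.05 -0.30 0;-0.05 0.01 -0.01 -0.075 -0.45 0;-0.065 0.015 -0.02 -0.102 -0.602 0;-0.065 0.015 -0.03 -0.102 -0.602 0;-0.065 0.015 -0.03 -0.102 -0.602 0")

```text
time: 4.08
eef_pos: [0.5744, 0.107, 0.1917]
tcp_rot: [0.08, 0.95, -0.025, 0.3]
contact_force: [1.4, 0.3, 0.6]
opening: 0.999
```

```bash
python3 - <<'E'
from h import *
import pickle
c=cam('wrist');pickle.dump(c,open('wrist3.pkl','wb'));save(c['frame'],'wrist3.png',1.4)
s=get_state();pickle.dump(s,open('s3.pkl','wb'));print(s['eef_pos'],s['tcp_rot'],s['qpos'])
save(cv2.resize(c['frame'][120:300,180:380],None,fx=4,fy=4,interpolation=cv2.INTER_CUBIC)[:600],'crop3.png')
E
```

```text
[0.57573387 0.10682812 0.19310706] [ 0.08037853  0.95003594 -0.0247998   0.3005927 ] [ 0.06779189 -0.12691798  2.1778091  -0.27860474  0.50745296 -1.13072236]
```

View pics/wrist3.png

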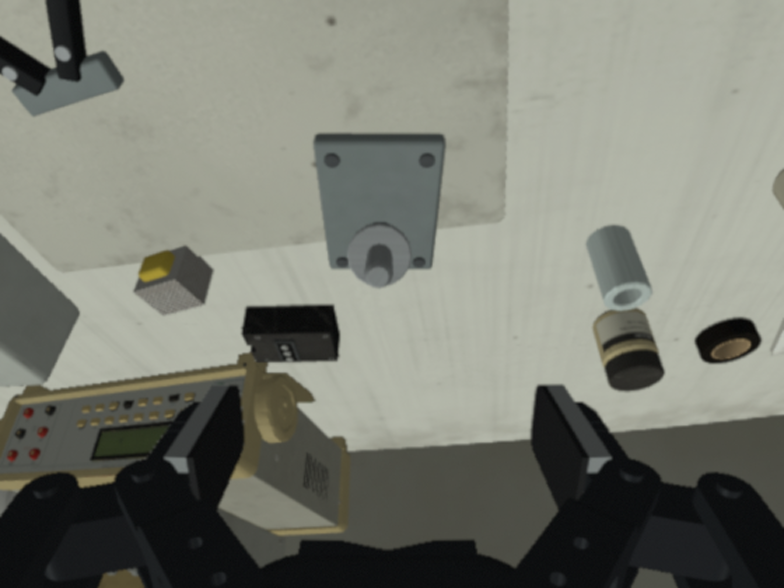

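```bash
python3 - <<'E'
from h import *
import pickle
ims=[]
from scipy.spatial.transform import Rotation as Ro
th=np.linspace(0,2*np.pi,40)
def model(x,y,yaw):
    # gauge pose via pin origin (x,y,.058)
    R=Ro.from_euler('z',yaw).as_matrix()@Ro.from_euler('y',-35,degrees=True).as_matrix()
    o=np.array([x,y,.058]); ring=lambda r,z:np.c_[r*np.cos(th),r*np.sin(th),0*th+z]@R.T+o
    return [ring(.02,0),ring(.02,-.006),ring(.008,40e-3),ring(.0055,.045)],[ring(.008,0),ring(.008,.04),ring(.0055,.045)]
cams={k:pickle.load(open(k+'.pkl','rb')) for k in ['wrist2','wrist3','top0','side0']}
# silhouette by segmentation network is checked later; fit with edges: maximise gradient along projected silhouette hull of shoulder and pin
def hulls(c,p):
    a,b=model(*p)
    H=[]
    for parts in (a[:2],b):
        q=proj(c,np.vstack(parts)).astype(np.float32)
        H.append(cv2.convexHull(q).reshape(-1,2))
    return H
def score(c,p,G):
    H=hulls(c,p);s=0;n=0
    for h in H:
        d=np.vstack([h,h[:1]]);
        for i in range(len(h)):
            L=np.linalg.norm(d[i+1]-d[i]);k=max(1,int(L*2))
            for t in (np.arange(k)+.5)/k:
                u,v=d[i]*(1-t)+d[i+1]*t
                s+=L/k*cv2.remap(G,np.array([[u]],np.float32),np.array([[v]],np.float32),cv2.INTER_LINEAR)[0,0];n+=L/k
    return s/n
def grad(c):
    g=cv2.GaussianBlur(cv2.cvtColor(c['frame'],cv2.COLOR_RGB2GRAY).astype(np.float32),(0,0),1.2)
    return np.minimum(np.hypot(cv2.Sobel(g,cv2.CV_32F,1,0),cv2.Sobel(g,cv2.CV_32F,0,1)),80)
Gs={k:grad(c) for k,c in cams.items()}
yaw=np.radians(-9.7)
for k in cams:
    best=max(((score(cams[k],(x,y,yaw),Gs[k]),x,y) for x in np.arange(.655,.681,.001) for y in np.arange(.078,.0981,.001)))
    print(k,np.round(best,4))
    c=cams[k];im=c['frame'].copy()
    f=6 if k in('top0','side0') else 4
    ctr=proj(c,[best[1],best[2],.06])[0]; u0,v0=int(ctr[0])-40,int(ctr[1])-40
    im=cv2.resize(im[v0:v0+80,u0:u0+80],(400,300) if 0 else (320,320),interpolation=cv2.INTER_CUBIC)
    for h in hulls(c,(best[1],best[2],yaw)):
        cv2.polylines(im,[np.int32(((h-[u0,v0]+.5)*4)*8)],True,(255,0,0),1,cv2.LINE_AA,3)
    ims.append(im)
save(np.vstack([np.hstack(ims[:2]),np.hstack(ims[2:])])[:600],'fit.png')
E
```

```text
wrist2 [25.8026  0.66    0.087 ]
wrist3 [61.1111  0.66    0.087 ]
top0 [22.3185  0.676   0.086 ]
side0 [68.5959  0.663   0.078 ]
```

View pics/fit.png

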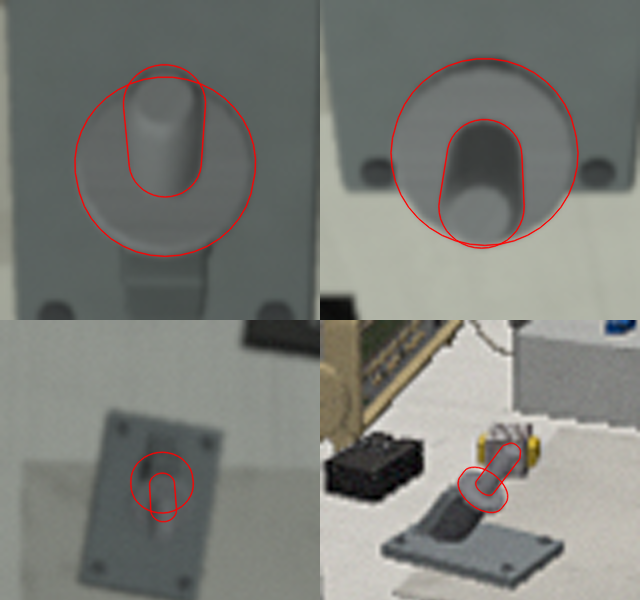

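The red outlines in the two wrist views (top row) hug the pin and shoulder well, giving a pin origin of about (0.660, 0.087). The top and side fits are weak. Now the grasp.

Call:
jog_arm(commands="-0.04 0.03 0 0.025 0.15 0;-0.08 0.055 0 0.05 0.30 0;-0.11 0.07 -0.03 0.075 0.45 0;-0.122 0.080 -0.071 0.102 0.602 0;-0.122 0.080 -0.071 0.102 0.602 0;-0.122 0.080 -0.12 0.102 0.602 0;-0.122 0.080 -0.171 0.102 0.602 0;-0.122 0.080 -0.171 0.102 0.602 0;-0.122 0.080 -0.171 0.102 0.602 0")

```text
time: 5.25
eef_pos: [0.4552, 0.187, 0.0234]
tcp_rot: [0.084, 0.996, 0.001, 0.003]
contact_force: [0.4, 0.3, 0.7]
opening: 0.999
```

```bash
python3 - <<'E'
from h import *
c=cam('wrist');save(c['frame'],'wrist4.png',1.4);s=get_state();print(s['eef_pos'],s['tcp_rot'])
E
```

```text
[0.45561995 0.18713041 0.02386649] [8.43205623e-02 9.96432392e-01 8.45769365e-04 3.43745768e-03]
```

View pics/wrist4.png

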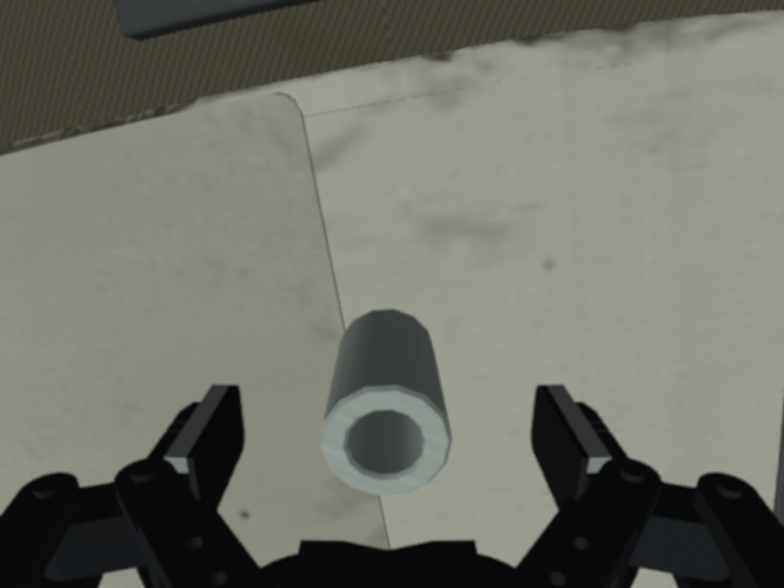

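Call:
jog_arm(commands="-0.004 0 -0.003 0 0 0;-0.004 0 -0.003 0 0 0")

```text
time: 5.55
eef_pos: [0.4488, 0.1868, 0.0185]
tcp_rot: [0.084, 0.996, 0.0, 0.001]
contact_force: [-0.6, 0.4, -0.4]
opening: 1.001
```

Call:
jog_arm(commands="0 0 0 0 0 0;0 0 0 0 0 0;0 0 0 0 0 0;0 0 0 0 0 0;0 0 0 0 0 0;0 0 0 0 0 0", gripper=0, grip_force=40)

```text
time: 6.3
eef_pos: [0.4487, 0.1867, 0.0175]
tcp_rot: [0.084, 0.996, 0.0, 0.0]
contact_force: [-0.1, -0.5, 2.4]
opening: 0.393
```

Call:
jog_arm(commands="0 0 0.03 0 0 0;0 0 0.08 0 0 0;0.04 -0.02 0.12 0 0 0;0.08 -0.05 0.13 -0.025 -0.15 0;0.11 -0.07 0.13 -0.05 -0.30 0;0.14 -0.085 0.13 -0.075 -0.45 0;0.157 -0.09 0.12 -0.102 -0.602 0;0.157 -0.09 0.115 -0.102 -0.602 0;0.157 -0.09 0.115 -0.102 -0.602 0;0.157 -0.09 0.115 -0.102 -0.602 0")

```text
time: 7.55
eef_pos: [0.6063, 0.0968, 0.1335]
tcp_rot: [0.08, 0.95, -0.025, 0.3]
contact_force: [0.1, -0.2, -0.3]
opening: 0.391
```

```bash
python3 - <<'E'
from h import *
import pickle
c=cam('wrist');save(c['frame'],'wrist5.png',1.4);pickle.dump(c,open('wrist5.pkl','wb'))
c=cam('side');pickle.dump(c,open('side5.pkl','wb'));save(cv2.resize(c['frame'][130:240,240:390],None,fx=5,fy=5,interpolation=cv2.INTER_CUBIC),'side5.png');s=get_state();print(s['time'],s['eef_pos'],s['tcp_rot'],s['qpos'],s['contact_force'])
E
```

```text
7.65 [0.60629219 0.09680703 0.133576  ] [ 0.08041033  0.95016333 -0.02492369  0.30017101] [ 0.04224496  0.02887128  2.15328745 -0.33089777  0.37656668 -1.08767433] [-0.24629881 -0.41380198 -0.75027239]
```

View pics/wrist5.png

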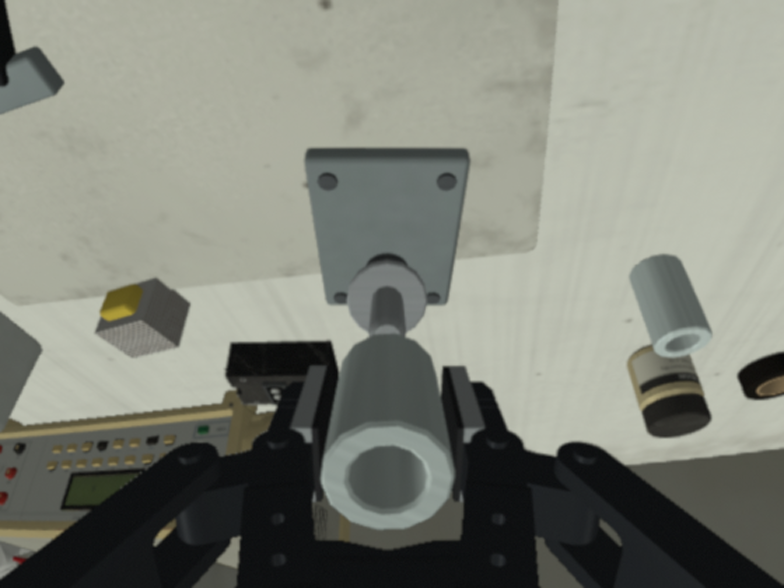

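View pics/side5.png

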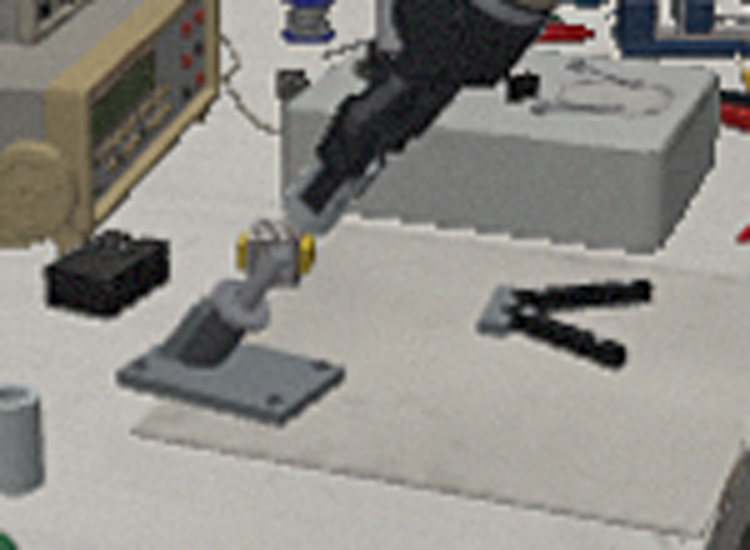

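```bash
cat > fit.py <<'E'
from h import *
from scipy.spatial.transform import Rotation as Ro
from scipy.optimize import minimize
th=np.linspace(0,2*np.pi,60)
ring=lambda r,z:np.c_[r*np.cos(th),r*np.sin(th),0*th+z]
def grad(c):
    g=cv2.GaussianBlur(cv2.cvtColor(c['frame'],cv2.COLOR_RGB2GRAY).astype(np.float32),(0,0),1.2)
    return np.minimum(np.hypot(cv2.Sobel(g,cv2.CV_32F,1,0),cv2.Sobel(g,cv2.CV_32F,0,1)),80)
def samp(G,h,mask=None):
    d=np.vstack([h,h[:1]]);L=np.linalg.norm(np.diff(d,axis=0),axis=1);cu=np.r_[0,np.cumsum(L)]
    t=np.arange(0,cu[-1],.5)
    u=np.interp(t,cu,d[:,0]).astype(np.float32);v=np.interp(t,cu,d[:,1]).astype(np.float32)
    g=cv2.remap(G,u[None],v[None],cv2.INTER_LINEAR)[0]
    if mask is not None: g=g[mask(u,v)]
    return g
hull=lambda c,P:cv2.convexHull(proj(c,P).astype(np.float32)).reshape(-1,2)
def tool(s): return Ro.from_quat(s['tcp_rot']).as_matrix(),np.array(s['eef_pos'])
def pinR(yaw): return Ro.from_euler('z',yaw).as_matrix()@Ro.from_euler('y',-35,degrees=True).as_matrix()
E
cat > f5.py <<'E'
from fit import *
import pickle,sys
def run(c,s,out):
    Rt,pt=tool(s);G=grad(c)
    def sl(p): # p: x,y (mm) of bottom centre in tool, bottom beyond TCP (mm), tilt about tool y (deg)
        R=Ro.from_euler('y',p[3],degrees=True).as_matrix()
        o=np.array([p[0],p[1],p[2]])*1e-3
        f=lambda r,z:(ring(r,-z)@R.T+o)@Rt.T+pt
        return [np.vstack([f(.017,0),f(.017,.056)]),f(.017,.056),f(.01,.056)]
    def cost(p): return -sum(samp(G,hull(c,q)).mean() for q in sl(p))
    best=None
    for x0 in (-4,-2,0):
      for t0 in (-2,1):
        r=minimize(cost,[x0,0,17.5,t0],method='Nelder-Mead',options=dict(initial_simplex=np.array([x0,0,17.5,t0])+np.vstack([np.zeros(4),np.diag([2,1.5,2,2])])))
        if best is None or r.fun<best.fun: best=r
    print('sleeve tool x,y,len,tilt',best.x.round(2),best.fun)
    yaw=np.radians(-9.7);R=pinR(yaw);
    def pin(p):
        o=np.array([p[0],p[1],58])*1e-3
        return [np.vstack([ring(.02,0),ring(.02,-.006)])@R.T+o, np.vstack([ring(.008,0.0),ring(.008,.04)])@R.T+o]
    hs=hull(c,sl(best.x)[0])
    out_of=lambda u,v:np.array([cv2.pointPolygonTest(hs,(float(a),float(b)),True)<-3 for a,b in zip(u,v)])
    def cp(p):
        r=0
        for q in pin(p):
            g=samp(G,hull(c,q),out_of); r-=g.mean() if len(g) else 0
        return r
    b2=min((cp((x,y)),x,y) for x in np.arange(652,672,1.) for y in np.arange(80,95,1.))
    r=minimize(cp,b2[1:],method='Nelder-Mead',options=dict(initial_simplex=np.array(b2[1:])+np.array([[0,0],[1,0],[0,1]])))
    print('pin',r.x.round(2),r.fun)
    o=np.r_[r.x,58]*1e-3; d=R[:,2]
    # pin axis in tool frame
    dt=Rt.T@d; ot=Rt.T@(o-pt)
    tip=ot+dt*.045
    print('pin origin, tip in tool mm',(ot*1e3).round(2),(tip*1e3).round(2),'axis',dt.round(4))
    im=cv2.resize(c['frame'],None,fx=1.4,fy=1.4)
    for q in sl(best.x)+pin(r.x): cv2.polylines(im,[np.int32((hull(c,q)+.5)*1.4*8)],True,(255,0,0),1,cv2.LINE_AA,3)
    save(im,out)
if __name__=='__main__':
    c=pickle.load(open('wrist5.pkl','rb'));s=get_state();run(c,s,'fit5.png')
E
python3 f5.py
```

```text
sleeve tool x,y,len,tilt [-4.74 -0.66 20.66  0.82] -228.63385009765625
pin [660.73  87.14] -140.09002685546875
pin origin, tip in tool mm [-1.84 -0.47 93.62] [-1.89 -0.42 48.62] axis [-0.001   0.0012 -1.    ]
```

View pics/fit5.png

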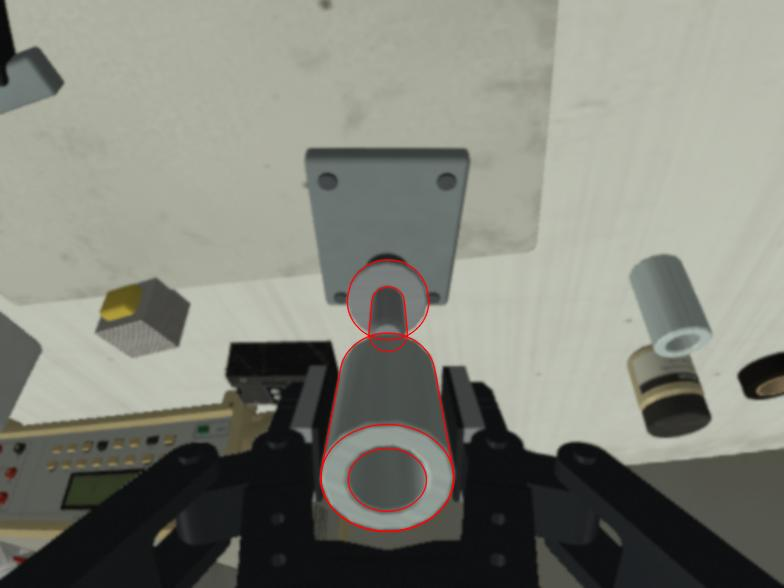

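```bash
cat > f6.py <<'E'
from fit import *
import pickle
s=get_state();Rt,pt=tool(s)
for cn in ['wrist5','side5']:
    c=pickle.load(open(cn+'.pkl','rb'));G=grad(c)
    def sl(p):
        R=Ro.from_euler('y',p[2],degrees=True).as_matrix();o=np.array([p[0],p[1],17.5])*1e-3
        f=lambda r,z:(ring(r,-z)@R.T+o)@Rt.T+pt
        return [np.vstack([f(.017,0),f(.017,.056)]),f(.017,.056),f(.01,.056)] if cn[0]=='w' else [np.vstack([f(.017,0),f(.017,.020)])]
    cost=lambda p:-sum(samp(G,hull(c,q)).mean() for q in sl(p))
    best=min((minimize(cost,[x0,0,t0],method='Nelder-Mead',options=dict(initial_simplex=np.array([x0,0,t0])+np.vstack([np.zeros(3),np.diag([2,1.5,2])]))) for x0 in(-5,-3,-1) for t0 in (-1,1)),key=lambda r:r.fun)
    print(cn,best.x.round(2),best.fun)
    if cn=='side5':
        R=pinR(np.radians(-9.7))
        pin=lambda p:[np.vstack([ring(.02,0),ring(.02,-.006)])@R.T+np.r_[p,58]*1e-3,np.vstack([ring(.008,0),ring(.008,.04),ring(.0055,.045)])@R.T+np.r_[p,58]*1e-3]
        cp=lambda p:-sum(samp(G,hull(c,q)).mean() for q in pin(p))
        b=min((cp((x,y)),x,y) for x in np.arange(648,676,1.) for y in np.arange(70,104,1.))
        print('pin side',b)
        im=cv2.resize(c['frame'][130:240,240:390],None,fx=5,fy=5,interpolation=cv2.INTER_CUBIC)
        for q in sl(best.x)+pin(b[1:]): cv2.polylines(im,[np.int32((hull(c,q)-[240,130]+.5)*5*8)],True,(255,0,0),1,cv2.LINE_AA,3)
        for q in pin((660.7,87.1)): cv2.polylines(im,[np.int32((hull(c,q)-[240,130]+.5)*5*8)],True,(0,0,255),1,cv2.LINE_AA,3)
        save(im,'fit6.png')
E
python3 f6.py
```

```text
wrist5 [-0.14 -0.69  3.03] -218.27877807617188
side5 [ -4.02   4.48 -12.5 ] -76.55258178710938
pin side (np.float32(-134.14783), np.float64(664.0), np.float64(77.0))
```

View pics/fit6.png

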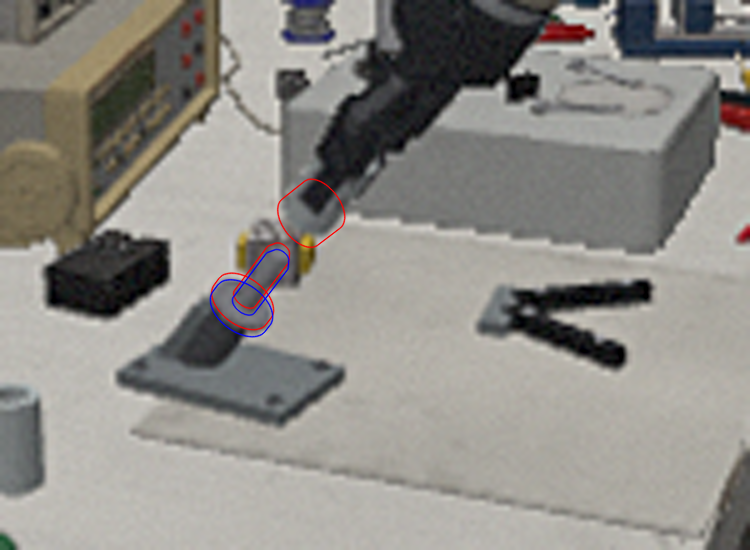

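```bash
cat > f7.py <<'E'
from fit import *
import pickle
R=pinR(np.radians(-9.7))
for cn,s in [('wrist2',None),('wrist3',pickle.load(open('s3.pkl','rb'))),('wrist5',get_state())]:
    c=pickle.load(open(cn+'.pkl','rb'));G=grad(c)
    pin=lambda p:[np.vstack([ring(.02,0),ring(.02,-.006)])@R.T+np.array(p)*1e-3,np.vstack([ring(.008,0),ring(.008,.04)]+([] if cn=='wrist5' else [ring(.0055,.045)]))@R.T+np.array(p)*1e-3]
    def mask(u,v): return v<236 if cn=='wrist5' else v>-1
    cp=lambda p:-sum(samp(G,hull(c,q),mask).mean() for q in pin(p))
    rs=sorted([minimize(cp,[x0,87,z0],method='Nelder-Mead',options=dict(initial_simplex=np.array([x0,87,z0])+np.vstack([np.zeros(3),np.diag([2,2,2])]))) for x0 in(658,661,664) for z0 in (54,58,62)],key=lambda r:r.fun)
    for r in rs[:3]:
        o=r.x*1e-3
        if s is None: print(cn,r.x.round(2),r.fun);continue
        Rt,pt=tool(s);print(cn,r.x.round(2),r.fun,'tool',((Rt.T@(o-pt))*1e3).round(2),'tip',((Rt.T@(o+.045*R[:,2]-pt))*1e3).round(2))
E
python3 f7.py
```

```text
wrist2 [659.66  87.42  59.77] -54.700767517089844
wrist2 [659.66  87.42  59.82] -54.70033264160156
wrist2 [659.69  87.39  59.72] -54.69062423706055
wrist3 [673.7   84.49  47.85] -135.6988525390625 tool [  1.47  -5.78 176.53] tip [  1.38  -5.71 131.53]
wrist3 [657.5   87.78  60.28] -129.35447692871094 tool [  7.84  -5.24 156.85] tip [  7.75  -5.17 111.85]
wrist3 [657.5   87.8   60.28] -129.35223388671875 tool [  7.84  -5.21 156.85] tip [  7.75  -5.14 111.85]
wrist5 [663.97  86.65  55.44] -140.54263305664062 tool [-3.05 -0.41 97.6 ] tip [-3.1  -0.36 52.6 ]
wrist5 [663.42  86.73  55.86] -140.53611755371094 tool [-2.84 -0.42 96.93] tip [-2.89 -0.37 51.93]
wrist5 [663.43  86.71  55.85] -140.5279083251953 tool [-2.84 -0.44 96.96] tip [-2.89 -0.38 51.96]
```

The free 3D fit puts the sleeve and the pin both about 3 mm deep in the same sense. Relative to the pin, the sleeve needs about +1.9 mm in tool x, and the gap is about 31 mm. I'll advance 25 mm with that correction.

Call:
jog_arm(commands="0.003 -0.0005 -0.006 0 0 0;0.0126 -0.0021 -0.0216 0 0 0;0.0126 -0.0021 -0.0216 0 0 0;0.0126 -0.0021 -0.0216 0 0 0")

```text
time: 8.15
eef_pos: [0.6181, 0.0946, 0.1108]
tcp_rot: [0.08, 0.95, -0.025, 0.299]
contact_force: [-0.9, -0.4, -0.4]
opening: 0.392
```

```bash
python3 - <<'E'
from h import *
import pickle
c=cam('wrist');pickle.dump(c,open('wrist5.pkl','wb'))
c=cam('side');pickle.dump(c,open('side7.pkl','wb'));save(cv2.resize(c['frame'][130:240,240:390],None,fx=5,fy=5,interpolation=cv2.INTER_CUBIC),'side7.png');s=get_state();print(s['time'],s['eef_pos'],s['tcp_rot'],s['qpos'],s['contact_force'])
E
python3 f7.py|tail -3; python3 f5.py; cp pics/fit5.png pics/fit8.png
```

```text
8.25 [0.61822063 0.09468137 0.11132908] [ 0.08033998  0.95025033 -0.0249798   0.29990967] [ 0.03679127  0.09140609  2.13642882 -0.36453539  0.33264126 -1.05539273] [ 0.54002025 -0.11116709 -0.97956297]
wrist5 [660.    87.24  58.7 ] -140.16697692871094 tool [-4.54 -0.36 67.45] tip [-4.56 -0.32 22.45]
wrist5 [660.86  87.12  58.09] -140.1656951904297 tool [-4.9  -0.34 68.45] tip [-4.92 -0.3  23.45]
wrist5 [661.34  87.05  57.75] -140.0854034423828 tool [-5.11 -0.33 69.01] tip [-5.13 -0.28 24.01]
sleeve tool x,y,len,tilt [-4.33 -0.79 20.93  0.87] -225.27793884277344
pin [660.92  87.08] -143.1785888671875
pin origin, tip in tool mm [-4.9  -0.37 68.56] [-4.93 -0.32 23.56] axis [-5.0e-04  1.1e-03 -1.0e+00]
```

View pics/fit8.png

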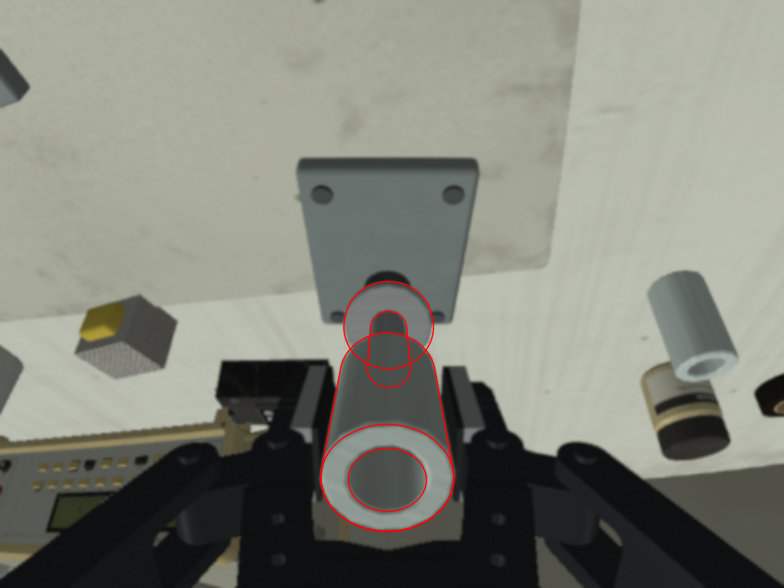

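View pics/side7.png

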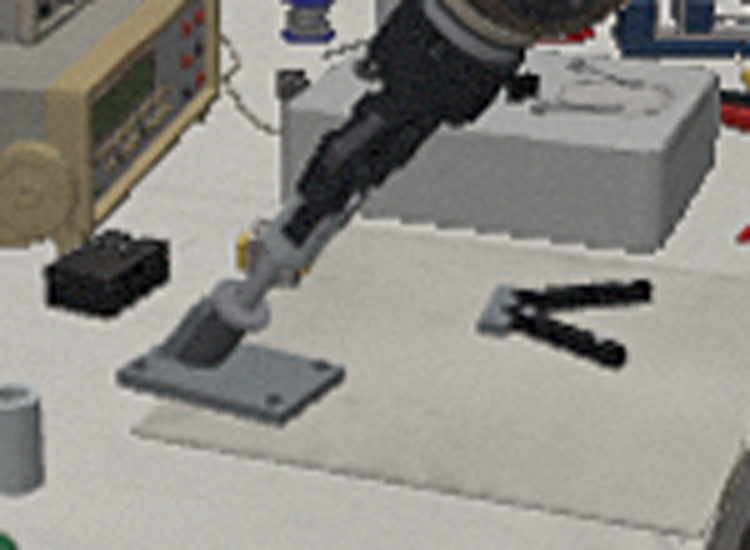

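Both views show the sleeve lined up with the pin tip, with residuals under 0.6 mm. I'll advance over the tip in steps and watch the force and joint 5.

Call:
jog_arm(commands="0.0032 -0.0001 -0.0038 0 0 0;0.0060 -0.0006 -0.0079 0 0 0;0.0089 -0.0011 -0.0120 0 0 0;0.0118 -0.0016 -0.0161 0 0 0;0.0118 -0.0016 -0.0161 0 0 0")

```text
time: 8.88
eef_pos: [0.6298, 0.0929, 0.0939]
tcp_rot: [0.08, 0.951, -0.025, 0.299]
contact_force: [-0.2, 0.0, 0.1]
opening: 0.393
```

```bash
python3 - <<'E'
from h import *
s=get_state();print(s['time'],s['eef_pos'],s['tcp_rot'],s['qpos'],s['contact_force'],s['wrist_torque'])
E
```

```text
8.875 [0.62975842 0.09286564 0.09392561] [ 0.08043712  0.95051475 -0.02514115  0.29903093] [ 0.03233899  0.14530274  2.11549503 -0.39300079  0.30253451 -1.02819471] [-0.18879965  0.02740766  0.10272697] [0.05422747 0.36152288 0.01154281]
```

Call:
jog_arm(commands="0.0014 -0.0002 -0.0020 0 0 0;0.0028 -0.0005 -0.0041 0 0 0;0.0028 -0.0005 -0.0041 0 0 0")

```text
time: 9.25
eef_pos: [0.6326, 0.0924, 0.0904]
tcp_rot: [0.08, 0.95, -0.025, 0.299]
contact_force: [0.0, -0.5, -0.9]
opening: 0.389
```

Call:
jog_arm(commands="0.0011 -0.0002 -0.0016 0 0 0;0.0011 -0.0002 -0.0016 0 0 0")

```text
time: 9.5
eef_pos: [0.6338, 0.0922, 0.0888]
tcp_rot: [0.08, 0.95, -0.025, 0.299]
contact_force: [-0.5, 0.2, -0.3]
opening: 0.4
```

Call:
jog_arm(commands="0.0011 -0.0002 -0.0016 0 0 0;0.0011 -0.0002 -0.0016 0 0 0")

```text
time: 9.75
eef_pos: [0.6348, 0.092, 0.0872]
tcp_rot: [0.08, 0.95, -0.025, 0.299]
contact_force: [0.0, 0.9, 0.1]
opening: 0.39
```

Call:
jog_arm(commands="0.0008 -0.0001 -0.0012 0 0 0;0.0008 -0.0001 -0.0012 0 0 0")

```text
time: 10.0
eef_pos: [0.6357, 0.0919, 0.086]
tcp_rot: [0.08, 0.95, -0.025, 0.299]
contact_force: [-0.7, 0.6, -0.5]
opening: 0.392
```

Call:
jog_arm(commands="0.0011 -0.0002 -0.0016 0 0 0;0.0011 -0.0002 -0.0016 0 0 0")

```text
time: 10.25
eef_pos: [0.6367, 0.0917, 0.0844]
tcp_rot: [0.08, 0.95, -0.025, 0.299]
contact_force: [-0.8, -0.1, -0.8]
opening: 0.392
```

Call:
jog_arm(commands="0.0011 -0.0002 -0.0016 0 0 0;0.0011 -0.0002 -0.0016 0 0 0")

```text
time: 10.5
eef_pos: [0.6378, 0.0915, 0.0827]
tcp_rot: [0.08, 0.95, -0.025, 0.299]
contact_force: [-0.9, -0.2, -0.5]
opening: 0.396
```

Call:
jog_arm(commands="0.0011 -0.0002 -0.0016 0 0 0;0.0011 -0.0002 -0.0016 0 0 0")

```text
time: 10.75
eef_pos: [0.6389, 0.0913, 0.0811]
tcp_rot: [0.08, 0.95, -0.025, 0.299]
contact_force: [-0.6, 0.4, -0.3]
opening: 0.391
```

Call:
jog_arm(commands="0.0011 -0.0002 -0.0016 0 0 0;0.0011 -0.0002 -0.0016 0 0 0")

```text
time: 11.0
eef_pos: [0.64, 0.0911, 0.0795]
tcp_rot: [0.08, 0.95, -0.025, 0.299]
contact_force: [-0.3, -0.3, -0.5]
opening: 0.39
```

Call:
jog_arm(commands="0.0011 -0.0002 -0.0016 0 0 0;0.0017 -0.0003 -0.0025 0 0 0;0.0017 -0.0003 -0.0025 0 0 0")

```text
time: 11.38
eef_pos: [0.6417, 0.0908, 0.0771]
tcp_rot: [0.08, 0.95, -0.025, 0.299]
contact_force: [-0.2, 0.5, -0.1]
opening: 0.389
```

```bash
python3 - <<'E'
from h import *
import pickle
c=cam('wrist');save(c['frame'],'wrist9.png',1.4)
c=cam('side');save(cv2.resize(c['frame'][130:240,240:390],None,fx=5,fy=5,interpolation=cv2.INTER_CUBIC),'side9.png');s=get_state();print(s['time'],s['eef_pos'],s['qpos'],s['contact_force'],s['wrist_torque'])
E
```

```text
11.475 [0.64175904 0.09085694 0.07720756] [ 0.02755346  0.19805172  2.09319132 -0.42698801  0.27221033 -0.99607417] [-0.0760667   1.33992106 -0.33135551] [0.02344415 0.35301313 0.06817958]
```

View pics/wrist9.png

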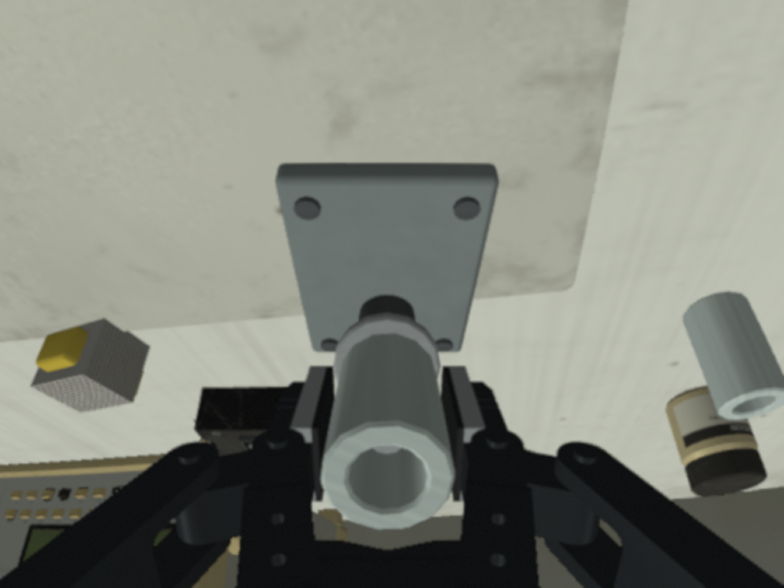

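View pics/side9.png

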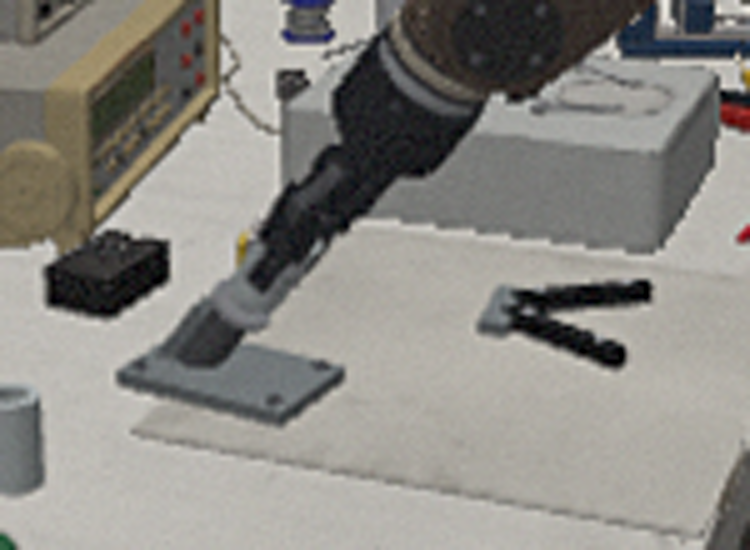

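The pin tip is visible up inside the bore and the sleeve end is about 9 mm off the shoulder with no force, so the land stop is already passed. I'll carry on to the shoulder.

Call:
jog_arm(commands="0.0014 -0.0002 -0.0020 0 0 0;0.0023 -0.0004 -0.0033 0 0 0;0.0023 -0.0004 -0.0033 0 0 0")

```text
time: 11.85
eef_pos: [0.644, 0.0904, 0.0737]
tcp_rot: [0.08, 0.95, -0.025, 0.299]
contact_force: [0.1, 0.1, -0.8]
opening: 0.392
```

Call:
jog_arm(commands="0.0009 -0.0001 -0.0012 0 0 0;0.0009 -0.0001 -0.0012 0 0 0")

```text
time: 12.1
eef_pos: [0.645, 0.0904, 0.0726]
tcp_rot: [0.08, 0.95, -0.025, 0.299]
contact_force: [0.3, -0.7, -0.5]
opening: 0.391
```

Call:
jog_arm(commands="0.0006 -0.0001 -0.0008 0 0 0;0.0006 -0.0001 -0.0008 0 0 0")

```text
time: 12.35
eef_pos: [0.6455, 0.0902, 0.0719]
tcp_rot: [0.08, 0.95, -0.025, 0.299]
contact_force: [0.2, -0.6, -0.6]
opening: 0.389
```

Call:
jog_arm(commands="0.0006 -0.0001 -0.0008 0 0 0;0.0006 -0.0001 -0.0008 0 0 0")

```text
time: 12.6
eef_pos: [0.6461, 0.0902, 0.0711]
tcp_rot: [0.08, 0.95, -0.025, 0.299]
contact_force: [0.1, -0.2, -0.7]
opening: 0.391
```

```bash
python3 - <<'E'
from h import *
s=get_state();p=s['eef_pos'];d=np.array([-.5654,.0966,.8192]);print(s['time'],p,s['qpos'],s['contact_force'],'bottom above shoulder',(p-[.6607,.0872,.058])@d*1e3-17.5)
E
```

```text
12.6 [0.64614973 0.09016774 0.07106447] [ 0.02594898  0.21739398  2.08438851 -0.44010673  0.26217265 -0.98352537] [ 0.09915104 -0.16082152 -0.67449678] bottom above shoulder 1.7158202931811495
```

Call:
jog_arm(commands="0.0006 -0.0001 -0.0008 0 0 0;0.0006 -0.0001 -0.0008 0 0 0")

```text
time: 12.85
eef_pos: [0.6467, 0.09, 0.0702]
tcp_rot: [0.08, 0.95, -0.025, 0.299]
contact_force: [0.6, 0.5, -1.7]
opening: 0.393
```

Call:
jog_arm(commands="0.0006 -0.0001 -0.0008 0 0 0;0.0006 -0.0001 -0.0008 0 0 0")

```text
time: 13.1
eef_pos: [0.6474, 0.09, 0.0695]
tcp_rot: [0.08, 0.95, -0.025, 0.3]
contact_force: [-0.1, 0.4, -1.0]
opening: 0.392
```

Call:
jog_arm(commands="0.0006 -0.0001 -0.0008 0 0 0;0.0006 -0.0001 -0.0008 0 0 0")

```text
time: 13.35
eef_pos: [0.6475, 0.09, 0.0694]
tcp_rot: [0.08, 0.95, -0.025, 0.299]
contact_force: [-8.2, 0.9, 7.5]
opening: 0.39
```

```bash
python3 - <<'E'
from h import *
c=cam('wrist');save(cv2.resize(c['frame'][180:400,180:380],None,fx=2.7,fy=2.7,interpolation=cv2.INTER_CUBIC),'wrist10.png')
c=cam('side');save(cv2.resize(c['frame'][130:240,240:390],None,fx=5,fy=5,interpolation=cv2.INTER_CUBIC),'side10.png');s=get_state();print(s['time'],s['eef_pos'],s['qpos'],s['contact_force'])
E
```

```text
13.45 [0.64749284 0.09001191 0.06940881] [ 0.02585426  0.22306976  2.08126228 -0.44524783  0.26052337 -0.97855909] [-8.54210016  0.77966053  7.05713908]
```

View pics/wrist10.png

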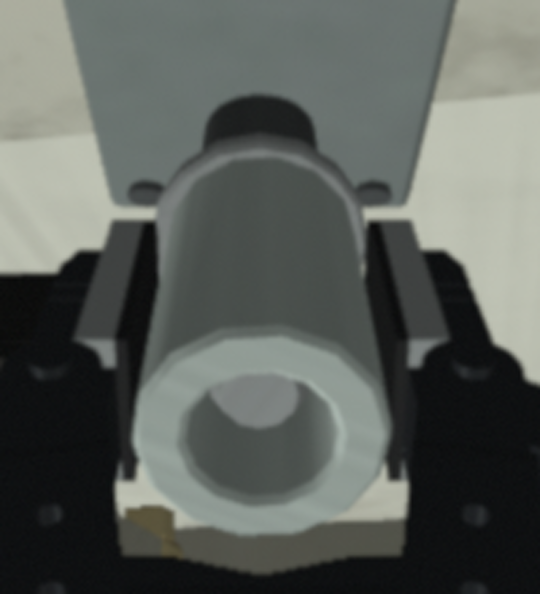

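View pics/side10.png

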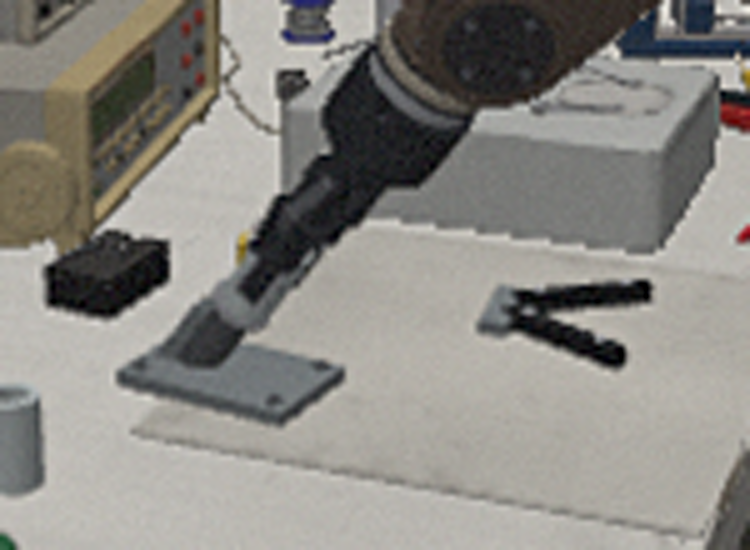

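The sleeve is fully home: its end lies on the collar, the pin tip shows near the top of the bore, and the contact force is about 11 N at the predicted depth. It therefore goes to the nest. I'll withdraw along the pin.

Call:
jog_arm(commands="-0.0045 0.0008 0.0066 0 0 0;-0.0091 0.0015 0.0131 0 0 0;-0.0136 0.0023 0.0197 0 0 0;-0.0181 0.0031 0.0262 0 0 0;-0.0226 0.0039 0.0328 0 0 0;-0.0283 0.0048 0.0410 0 0 0;-0.0368 0.0063 0.0532 0 0 0;-0.0452 0.0077 0.0655 0 0 0;-0.0452 0.0077 0.0655 0 0 0")

```text
time: 14.58
eef_pos: [0.603, 0.0978, 0.1358]
tcp_rot: [0.08, 0.95, -0.025, 0.301]
contact_force: [-0.2, 0.7, -1.3]
opening: 0.392
```

```bash
python3 - <<'E'
from h import *
import pickle
for n in ['top0','wrist1','wrist2','side0']:
    c=pickle.load(open(n+'.pkl','rb'));W=cloud(c)
    m=(W[...,2]>.010)&(W[...,2]<.021)&(W[...,0]>.43)&(W[...,0]<.6)&(W[...,1]>-.16)&(W[...,1]<.01)
    dark=c['frame'].max(2)<60
    m&=dark
    nl,L,st,ce=cv2.connectedComponentsWithStats(m.astype(np.uint8),connectivity=8)
    for i in range(1,nl):
        if st[i,4]<40: continue
        P=W[L==i][:,:2].astype(np.float32)*1000
        (cx,cy),(w,h),a=cv2.minAreaRect(P);vx,vy,x0,y0=cv2.fitLine(P,cv2.DIST_HUBER,0,.01,.01).ravel()
        print(n,st[i],'c',round(cx,1),round(cy,1),'wh',round(w,1),round(h,1),'ang',round(a,1),'line',np.degrees(np.arctan2(vy,vx)).round(1),x0.round(1),y0.round(1))
s=get_state();print(s['eef_pos'],s['contact_force'])
E
```

```text
top0 [389 254  22  30 108] c 497.0 -106.5 wh 90.0 11.0 ang 33.1 line 33.6 497.1 -105.7
top0 [370 260  10  19  57] c 494.7 -41.1 wh 9.3 52.5 ang 64.0 line -26.1 495.2 -40.6
wrist1 [ 56 210  21  83 879] c 492.9 -40.8 wh 12.4 95.4 ang 63.3 line -26.2 490.5 -37.6
wrist1 [  0 247  51  51 639] c 507.7 -101.4 wh 69.7 14.0 ang 33.8 line 33.2 506.4 -98.3
wrist2 [  93    0   32  101 1224] c 494.7 -41.2 wh 12.4 93.2 ang 63.7 line -26.9 494.4 -39.5
wrist2 [   7   32   78   77 1097] c 498.1 -107.7 wh 93.7 11.9 ang 33.6 line 33.6 497.9 -106.3
side0 [342 187  23  16 138] c 497.5 -62.3 wh 68.3 112.4 ang 9.5 line -70.2 493.8 -57.2
[0.60302491 0.09780459 0.13581296] [-0.22918612  0.68833114 -1.2633186 ]
```

```bash
python3 - <<'E'
from h import *
from scipy.spatial.transform import Rotation as Ro
s=get_state()
u=np.radians(3.65+90)
# target: tool z down, y at angle u
y=np.array([np.cos(u),np.sin(u),0]);z=np.array([0,0,-1.]);x=np.cross(y,z)
T=Ro.from_matrix(np.c_[x,y,z]); r=(T*Ro.from_quat(s['tcp_rot']).inv()).as_rotvec()
print(r, np.array([.4738,-.0752,.07])-s['eef_pos'])
E
```

```text
[0.03098574 0.61370273 0.22498113] [-0.12922491 -0.17300459 -0.06581296]
```

Call:
jog_arm(commands="-0.03 -0.03 0.01 0.008 0.153 0.056;-0.06 -0.07 0.01 0.016 0.307 0.112;-0.095 -0.12 0 0.023 0.46 0.169;-0.129 -0.16 -0.02 0.031 0.614 0.225;-0.129 -0.173 -0.05 0.031 0.614 0.225;-0.129 -0.173 -0.066 0.031 0.614 0.225;-0.129 -0.173 -0.066 0.031 0.614 0.225;-0.129 -0.173 -0.066 0.031 0.614 0.225")

```text
time: 15.58
eef_pos: [0.4744, -0.0748, 0.0689]
tcp_rot: [-0.033, 0.999, -0.001, -0.001]
contact_force: [0.7, 0.3, -1.3]
opening: 0.389
```

```bash
python3 - <<'E'
from h import *
import pickle
s=get_state();print(s['time'],s['eef_pos'],s['tcp_rot'],s['contact_force'])
c=cam('wrist');save(c['frame'],'wrist11.png',1.4);pickle.dump(c,open('wrist11.pkl','wb'))
W=cloud(c)
m=(W[...,2]>.010)&(W[...,2]<.021)&(W[...,0]>.43)&(W[...,0]<.6)&(W[...,1]>-.16)&(W[...,1]<.01)&(c['frame'].max(2)<60)
nl,L,st,ce=cv2.connectedComponentsWithStats(m.astype(np.uint8),connectivity=8)
for i in range(1,nl):
    if st[i,4]<40: continue
    P=W[L==i][:,:2].astype(np.float32)*1000
    (cx,cy),(w,h),a=cv2.minAreaRect(P);print(st[i],round(cx,1),round(cy,1),round(w,1),round(h,1),round(a,1))
E
```

```text
15.575 [ 0.47443115 -0.07484372  0.06894658] [-3.25385319e-02  9.99469969e-01 -6.15808362e-04 -8.03673622e-04] [ 0.67734245  0.26939567 -1.33832   ]
[ 167  196   61   77 1470] 478.9 -121.0 50.2 12.1 33.6
[ 320  196   61   77 1395] 472.4 -32.2 12.1 48.7 63.8
```

View pics/wrist11.png

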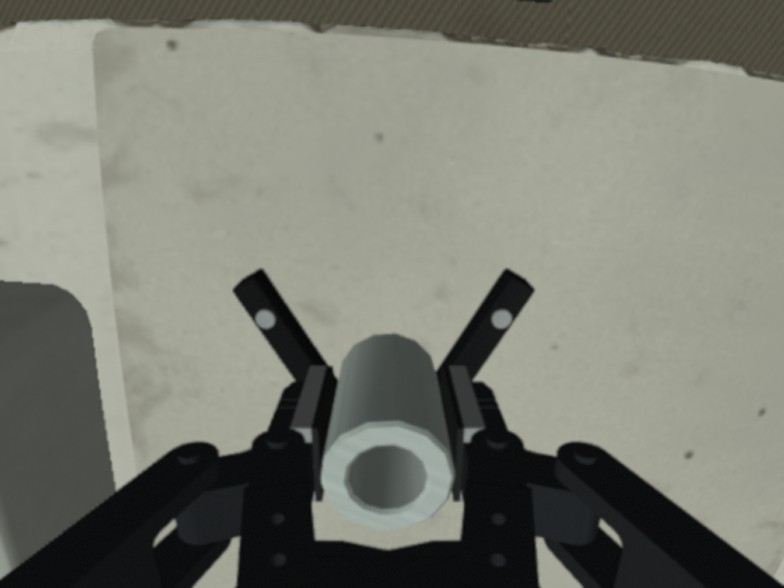

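Call:
jog_arm(commands="0 0 -0.025 0 0 0;0 0 -0.045 0 0 0;0 0 -0.049 0 0 0;0 0 -0.049 0 0 0")

```text
time: 16.12
eef_pos: [0.4744, -0.0753, 0.02]
tcp_rot: [-0.032, 0.999, -0.001, -0.001]
contact_force: [0.5, 0.4, -0.1]
opening: 0.391
```

Call:
jog_arm(commands="0 0 -0.0015 0 0 0;0 0 -0.0015 0 0 0")

```text
time: 16.38
eef_pos: [0.4743, -0.0756, 0.0184]
tcp_rot: [-0.032, 0.999, -0.001, -0.001]
contact_force: [-0.1, 0.2, -0.3]
opening: 0.397
```

Call:
jog_arm(commands="0.006 0.0004 0 0 0 0;0.012 0.0008 0 0 0 0;0.018 0.0012 0 0 0 0;0.022 0.0014 0 0 0 0;0.022 0.0014 0 0 0 0")

```text
time: 17.0
eef_pos: [0.4961, -0.074, 0.0177]
tcp_rot: [-0.032, 0.999, -0.0, -0.001]
contact_force: [-0.0, -0.5, -0.2]
opening: 0.391
```

```bash
python3 - <<'E'
from h import *
s=get_state();print(s['time'],s['eef_pos'],s['tcp_rot'],s['contact_force'])
c=cam('wrist');save(cv2.resize(c['frame'][200:410,120:440],None,fx=2.4,fy=2.4,interpolation=cv2.INTER_CUBIC),'wrist12.png')
E
```

```text
17.0 [ 0.49609275 -0.07402839  0.01770865] [-3.20012758e-02  9.99486728e-01 -4.18584593e-04 -1.42252008e-03] [-0.01062627 -0.49314201 -0.24398661]
```

View pics/wrist12.png

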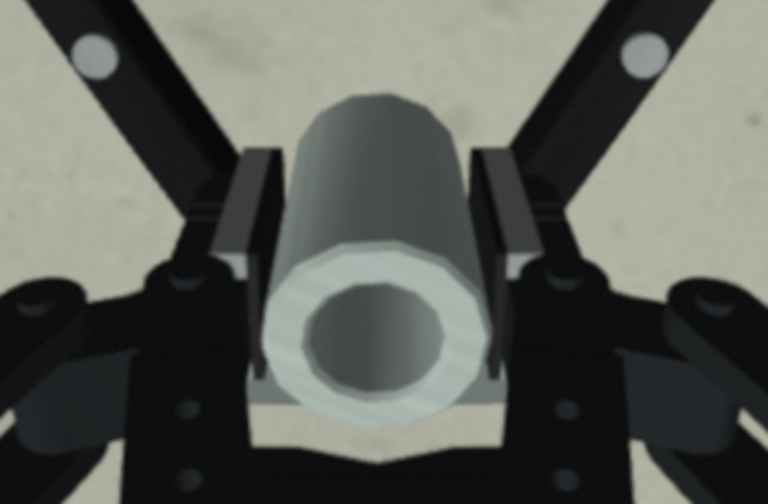

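Call:
jog_arm(commands="0.003 0.0002 0 0 0 0;0.004 0.0003 0 0 0 0;0.004 0.0003 0 0 0 0")

```text
time: 17.42
eef_pos: [0.4998, -0.0737, 0.0177]
tcp_rot: [-0.032, 0.999, -0.0, -0.001]
contact_force: [-0.1, -0.1, 0.3]
opening: 0.392
```

Call:
jog_arm(commands="0.0015 0.0001 0 0 0 0;0.0015 0.0001 0 0 0 0")

```text
time: 17.68
eef_pos: [0.5014, -0.0736, 0.0177]
tcp_rot: [-0.032, 0.999, -0.0, -0.001]
contact_force: [0.4, -1.0, -1.0]
opening: 0.392
```

Call:
jog_arm(commands="0.001 0.0001 0 0 0 0;0.001 0.0001 0 0 0 0")

```text
time: 17.92
eef_pos: [0.502, -0.0736, 0.0176]
tcp_rot: [-0.032, 0.999, -0.0, -0.002]
contact_force: [-0.9, -1.2, -0.4]
opening: 0.389
```

Call:
jog_arm(commands="0.0007 0 0 0 0 0;0.0007 0 0 0 0 0")

```text
time: 18.18
eef_pos: [0.5023, -0.0736, 0.0176]
tcp_rot: [-0.032, 0.999, -0.0, -0.002]
contact_force: [-4.9, -3.2, 1.6]
opening: 0.391
```

Call:
jog_arm(commands="0.0007 0 0 0 0 0;0.0007 0 0 0 0 0")

```text
time: 18.42
eef_pos: [0.5025, -0.0736, 0.0177]
tcp_rot: [-0.032, 0.999, -0.0, -0.003]
contact_force: [-6.3, -3.2, 3.1]
opening: 0.395
```

Solving the contact force for the two rail normals gives about 8 N on the left rail and 5 N on the right, so both bear. Now I release and look.

Call:
jog_arm(commands="-0.001 0 0 0 0 0;-0.001 0 0 0 0 0")

```text
time: 18.68
eef_pos: [0.5024, -0.0737, 0.0176]
tcp_rot: [-0.032, 0.999, -0.001, -0.002]
contact_force: [-3.7, -2.5, 0.6]
opening: 0.392
```

Call:
jog_arm(commands="0 0 0 0 0 0;0 0 0 0 0 0;0 0 0 0 0 0;0 0 0 0 0 0", gripper=62)

```text
time: 19.18
eef_pos: [0.5029, -0.0735, 0.0178]
tcp_rot: [-0.032, 0.999, -0.0, -0.001]
contact_force: [0.2, -0.6, -1.0]
opening: 0.617
```

```bash
python3 - <<'E'
from h import *
s=get_state();print(s['time'],s['eef_pos'],s['tcp_rot'],s['contact_force'])
c=cam('wrist');save(cv2.resize(c['frame'][200:410,120:440],None,fx=2.4,fy=2.4,interpolation=cv2.INTER_CUBIC),'wrist13.png')
c=cam('side');save(cv2.resize(c['frame'][130:240,290:430],None,fx=5,fy=5,interpolation=cv2.INTER_CUBIC),'side13.png')
E
```

```text
19.175 [ 0.50291035 -0.07345016  0.01782089] [-3.18760664e-02  9.99491110e-01 -3.87233271e-04 -1.13452800e-03] [ 0.23554061 -0.55082384 -0.99360934]
```

View pics/wrist13.png

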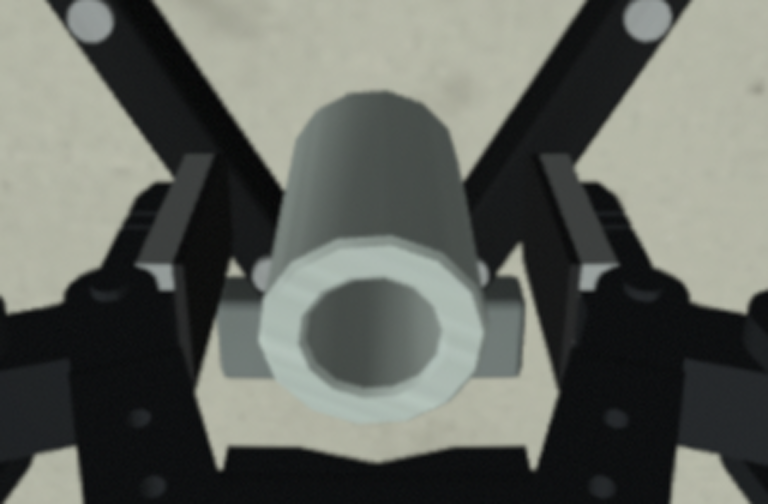

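View pics/side13.png

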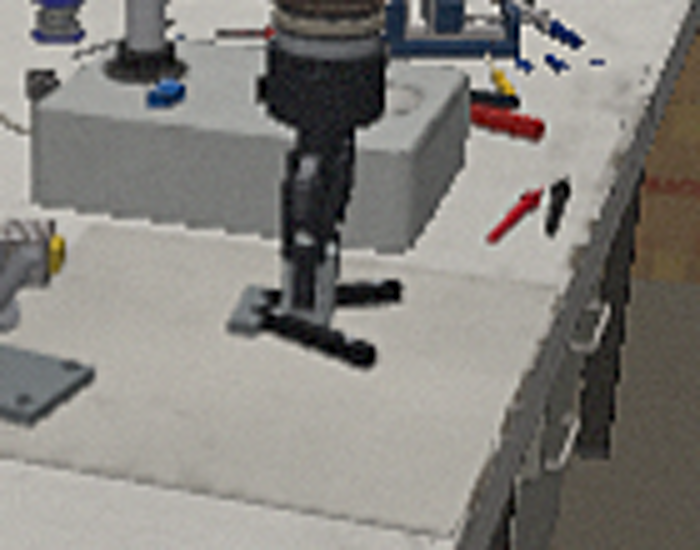

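Both rails look equally close and the sleeve stands free. I'll lift off, then nudge it gently from behind with the closed fingertips, low down, so it seats on both rails by itself.

Call:
jog_arm(commands="0 0 0.03 0 0 0;0 0 0.072 0 0 0;0 0 0.08 0 0 0;-0.03 -0.002 0.08 0 0 0;-0.048 -0.003 0.08 0.006 -0.09 0")

```text
time: 19.9
eef_pos: [0.4543, -0.0764, 0.0971]
tcp_rot: [-0.032, 0.998, 0.001, 0.044]
contact_force: [-0.1, -0.6, 0.0]
opening: 0.616
```

Call:
jog_arm(commands="0 0 0 0 0 0;0 0 0 0 0 0;0 0 -0.03 0 0 0;0 0 -0.06 0 0 0;0 0 -0.087 0 0 0;0 0 -0.087 0 0 0;0 0 -0.087 0 0 0", gripper=0, grip_force=20)

```text
time: 20.78
eef_pos: [0.456, -0.0769, 0.0115]
tcp_rot: [-0.032, 0.999, 0.001, 0.044]
contact_force: [-0.4, 0.1, -0.2]
opening: 0.001
```

```bash
python3 - <<'E'
from h import *
s=get_state();print(s['time'],s['eef_pos'],s['tcp_rot'],s['contact_force'],s['qpos'])
c=cam('wrist');save(c['frame'],'wrist14.png',1.4)
c=cam('side');save(cv2.resize(c['frame'][130:240,290:430],None,fx=5,fy=5,interpolation=cv2.INTER_CUBIC),'side14.png')
E
```

```text
20.775 [ 0.4560211  -0.07689344  0.01154612] [-3.19955108e-02  9.98508295e-01  8.84096191e-04  4.42344834e-02] [-0.43668601  0.148284   -0.18161944] [-0.40876491  0.09337981  2.26824966  0.0609403   0.70155426 -2.08863815]
```

View pics/wrist14.png

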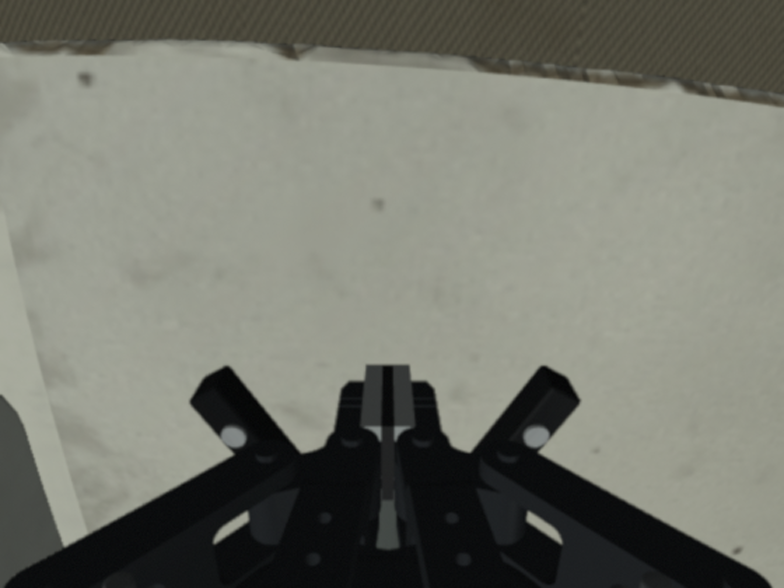

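View pics/side14.png

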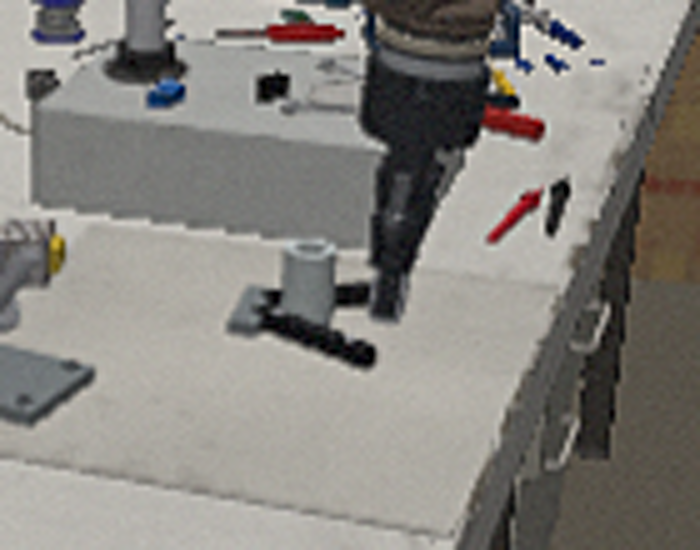

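Call:
jog_arm(commands="0.006 0.0004 0 0 0 0;0.012 0.0008 0 0 0 0;0.017 0.0011 0 0 0 0;0.017 0.0011 0 0 0 0")

```text
time: 21.38
eef_pos: [0.4722, -0.0755, 0.0109]
tcp_rot: [-0.032, 0.999, 0.001, 0.044]
contact_force: [-0.5, -0.9, -0.3]
opening: -0.0
```

Call:
jog_arm(commands="0.002 0.0001 0 0 0 0;0.002 0.0001 0 0 0 0")

```text
time: 21.62
eef_pos: [0.4736, -0.0753, 0.0107]
tcp_rot: [-0.032, 0.999, 0.001, 0.044]
contact_force: [0.5, 0.4, 0.4]
opening: 0.003
```

Call:
jog_arm(commands="0.0015 0.0001 0 0 0 0;0.0015 0.0001 0 0 0 0")

```text
time: 21.88
eef_pos: [0.4752, -0.0753, 0.0107]
tcp_rot: [-0.032, 0.999, 0.001, 0.044]
contact_force: [1.0, 0.9, -0.5]
opening: 0.001
```

Call:
jog_arm(commands="0.001 0.0001 0 0 0 0;0.001 0.0001 0 0 0 0")

```text
time: 22.12
eef_pos: [0.4762, -0.0751, 0.0108]
tcp_rot: [-0.032, 0.999, 0.001, 0.044]
contact_force: [-0.2, -0.9, -0.8]
opening: 0.002
```

Call:
jog_arm(commands="0.001 0.0001 0 0 0 0;0.001 0.0001 0 0 0 0")

```text
time: 22.38
eef_pos: [0.4773, -0.0751, 0.0108]
tcp_rot: [-0.032, 0.999, 0.001, 0.044]
contact_force: [0.4, -0.4, 0.2]
opening: 0.0
```

Call:
jog_arm(commands="0.001 0.0001 0 0 0 0;0.001 0.0001 0 0 0 0")

```text
time: 22.62
eef_pos: [0.4783, -0.0749, 0.0108]
tcp_rot: [-0.032, 0.999, 0.001, 0.044]
contact_force: [0.3, -0.6, -0.9]
opening: 0.001
```

Call:
jog_arm(commands="0.001 0.0001 0 0 0 0;0.001 0.0001 0 0 0 0")

```text
time: 22.88
eef_pos: [0.4789, -0.0748, 0.0106]
tcp_rot: [-0.032, 0.999, 0.001, 0.043]
contact_force: [-2.1, -1.3, 0.5]
opening: -0.004
```

```bash
python3 - <<'E'
from h import *
s=get_state();print(s['time'],s['eef_pos'],s['contact_force'])
c=cam('side');save(cv2.resize(c['frame'][150:220,320:400],None,fx=8,fy=8,interpolation=cv2.INTER_CUBIC),'side15.png')
E
```

```text
22.875 [ 0.47890702 -0.07481277  0.01061754] [-2.05302754 -1.27027506  0.46319055]
```

View pics/side15.png

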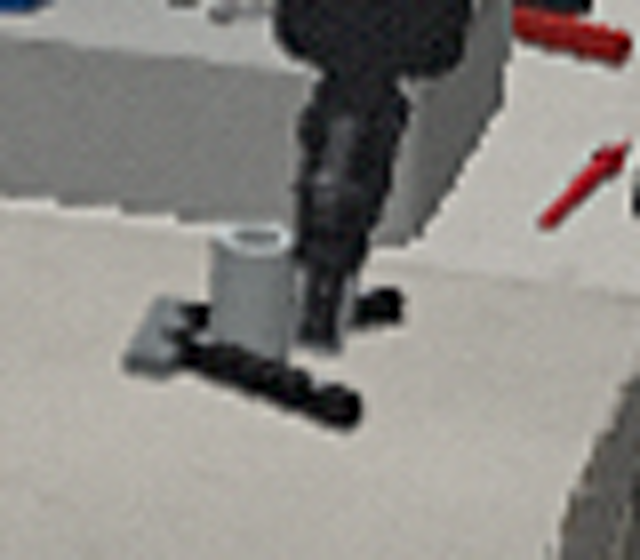

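Call:
jog_arm(commands="0.001 0.0001 0 0 0 0;0.001 0.0001 0 0 0 0")

```text
time: 23.18
eef_pos: [0.4793, -0.0747, 0.0105]
tcp_rot: [-0.032, 0.999, 0.001, 0.042]
contact_force: [-5.2, -0.9, 3.4]
opening: -0.002
```

Call:
jog_arm(commands="0.0007 0 0 0 0 0;0.0007 0 0 0 0 0")

```text
time: 23.42
eef_pos: [0.4795, -0.0747, 0.0105]
tcp_rot: [-0.032, 0.999, 0.001, 0.042]
contact_force: [-6.6, -1.5, 5.3]
opening: -0.001
```

The push force resolves to about 7 N on the left rail and 6 N on the right, and the sleeve has stopped moving. I'll back straight off, rise, and check.

Call:
jog_arm(commands="-0.003 -0.0002 0 0 0 0;-0.01 -0.0006 0 0 0 0;-0.022 -0.0014 0 0 0 0;-0.022 -0.0014 0.03 0 0 0;-0.022 -0.0014 0.08 0 0 0;-0.022 -0.0014 0.13 0 0.05 0;0 0 0.18 -0.006 0.09 0;0 0 0.2 -0.006 0.09 0;0 0 0.2 -0.006 0.09 0")

```text
time: 24.55
eef_pos: [0.4816, -0.075, 0.2125]
tcp_rot: [-0.032, 0.999, -0.001, 0.001]
contact_force: [-0.6, 0.3, 0.1]
opening: -0.001
```

```bash
cat > chk.py <<'E'
from fit import *
import pickle
s=get_state();print(s['time'],s['eef_pos'],s['contact_force'])
c=cam('wrist');save(c['frame'],'wrist16.png',1.4);pickle.dump(c,open('wrist16.pkl','wb'))
W=cloud(c)
m=(W[...,2]>.010)&(W[...,2]<.021)&(W[...,0]>.43)&(W[...,0]<.6)&(W[...,1]>-.16)&(W[...,1]<.01)&(c['frame'].max(2)<60)
nl,L,st,ce=cv2.connectedComponentsWithStats(m.astype(np.uint8),connectivity=8)
for i in range(1,nl):
    if st[i,4]<100: continue
    P=W[L==i][:,:2].astype(np.float32)*1000
    print(st[i],cv2.minAreaRect(P))
G=grad(c)
def sl(p):
    f=lambda r,z:ring(r,z)+np.array([p[0],p[1],0])*1e-3
    return [np.vstack([f(.017,0),f(.017,.056)]),f(.017,.056),f(.01,.056)]
cost=lambda p:-sum(samp(G,hull(c,q)).mean() for q in sl(p))
b=min((cost((x,y)),x,y) for x in np.arange(500,514.) for y in np.arange(-82,-66.))
r=minimize(cost,b[1:],method='Nelder-Mead',options=dict(initial_simplex=np.array(b[1:])+np.array([[0,0],[1,0],[0,1]])));print('sleeve',r.x,r.fun)
im=cv2.resize(c['frame'],None,fx=1.4,fy=1.4)
for q in sl(r.x): cv2.polylines(im,[np.int32((hull(c,q)+.5)*1.4*8)],True,(255,0,0),1,cv2.LINE_AA,3)
save(im,'fit16.png')
u,v=proj(c,[r.x[0]*1e-3,r.x[1]*1e-3,.016])[0].astype(int)
save(cv2.resize(c['frame'][max(0,v-60):v+60,u-80:u+80],None,fx=5,fy=5,interpolation=cv2.INTER_CUBIC),'crop16.png')
c=cam('side');save(c['frame'],'side16.png',1.4)
c=cam('top');save(c['frame'],'top16.png',1.4)
E
python3 chk.py
```

```text
24.55 [ 0.48159952 -0.07500027  0.21250507] [-0.62680013  0.31689684  0.06921275]
[212 147  47  71 815] ((489.2372131347656, -113.80580139160156), (74.70393371582031, 11.54859733581543), 33.54135513305664)
[295 147  46  71 799] ((484.16265869140625, -38.18041229248047), (11.561335563659668, 74.60176849365234), 63.60181427001953)
sleeve [506.22440229 -74.09462867] -237.51332092285156
```

View pics/crop16.png

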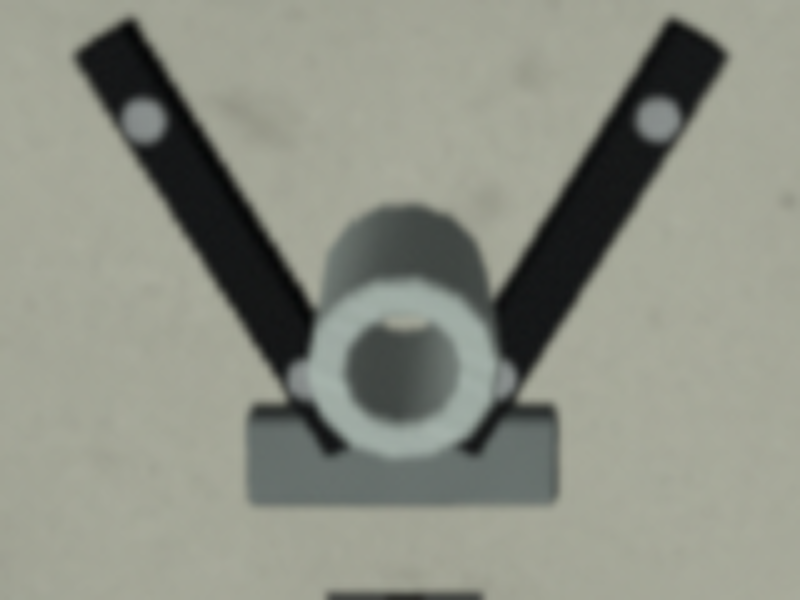

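View pics/side16.png

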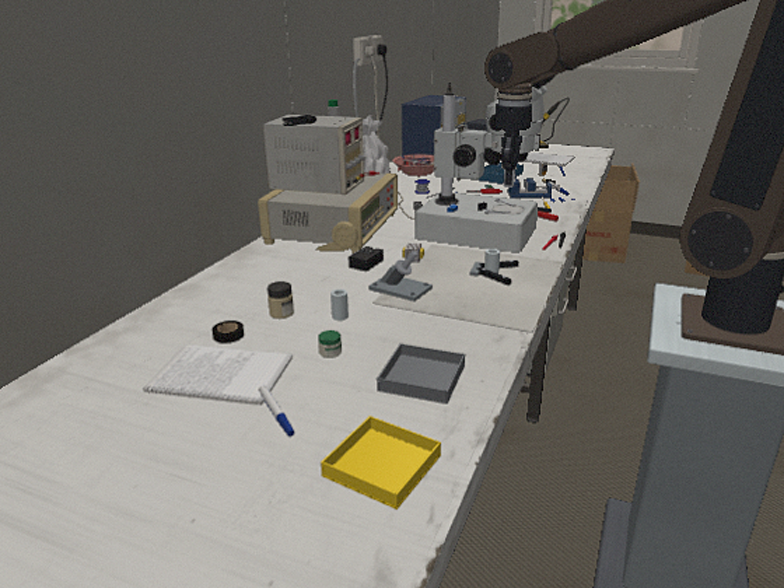

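View pics/fit16.png

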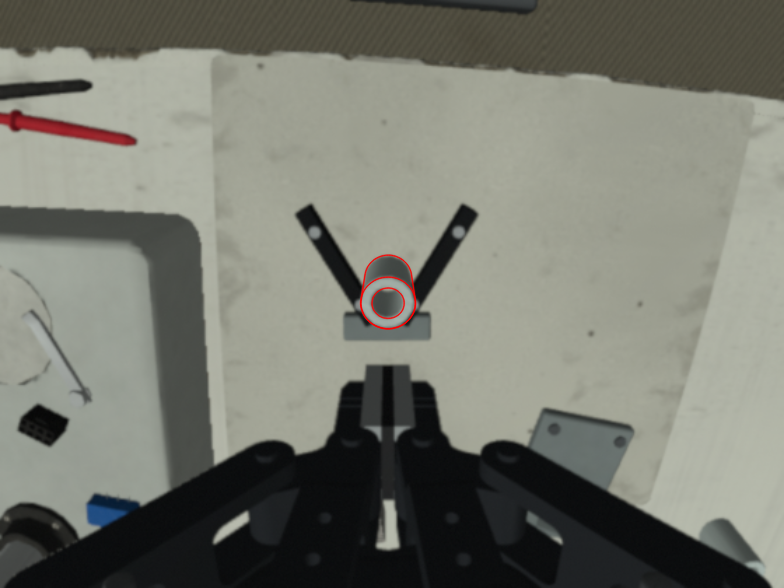

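The close crop (sleeve at native (276,215)) shows the sleeve upright and touching both rails. Its axis is 22.4 mm and 23.7 mm from the rail centre lines, against a nominal 23 mm. The other sleeve, gauge and bystanders look unmoved, and the arm is clear.

```bash
python3 -c "
from plant import ctrl,get_state
print(ctrl.sign_off(),get_state()['time'])"
```

```text
the job is handed in; nothing more can be done
the job is handed in; nothing more can be done
```

The nearer sleeve is a good one: it went fully home on the gauge pin's shoulder. It now stands upright in the nest bearing on both guides, and I handed the job in at about 24.7 s of the 51 s allowed.

- **Gauging:** The sleeve met no resistance at the depth where a tight one would stop. It touched the shoulder at the predicted depth with about 11 N, and the pin tip showed near the top of the bore. I then drew it off along the pin.
- **Nesting:** I carried it in upright until it touched the rails, let go, and gave it a gentle push from behind, low down, with the closed fingertips. The last push read 6.6 N against the direction of push, which works out to about 7 N on the left rail and 6 N on the right.
- **Last pictures:** The sleeve is upright and its axis measures 22.4 mm and 23.7 mm from the rail centre lines, against a nominal 23 mm. That 1.3 mm difference is within the camera's error, and the forces show both rails loaded. The other sleeve and the bystanders looked unmoved by eye, and the gripper was touching nothing.
- **Disagreements:** The wrist camera read about 3 mm too deep in one frame, so I used relative measurements for the insertion. The top and side camera fits of the pin were poor, and I did not use them.

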